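Ease the spring clip off the sheeter roller with a wedge

ROBOT

A 6-joint arm with a two-finger parallel gripper is mounted at the origin on the work surface. World frame = base frame: x ahead of the robot, y to its left, z up, the work surface at z = 0. Lengths are in m, angles in rad, forces in N, time in s.
With the tool pointing down it reaches from about 0.275 to 0.975 m from the base axis. Payload 8.4 kg.
Tool frame: the origin (TCP) lies midway between the tips of the shut fingers; the grasp point (between the pads) lies 19 mm behind it; y points along the fingers, x is the direction in which the jaws open and shut, and the axes are right-handed (so a half turn about y gives the same grasp; the last joint's range is limited). The gripper opens to 92 mm and grips with 3 to 60 N. Pads are 20 mm wide; open, the fingers measure 128 mm over their backs; the gripper's body (75 mm by 189 mm) begins 69 mm behind the grasp point.
Start: joints at [-1.27, 0.353, 1.633, -0, 1.155, -0.002], TCP at [0.186, -0.597, 0.215] pointing down, gripper open.
Joint ranges: [-2.63, 2.63], [-0.92, 2.1], [0.06, 2.66], [-1.3, 4.44], [0, 2.69], [-3.02, 3.02]. Speed limits (rad/s): [2.22, 2.22, 2.79, 3.14, 3.14, 3.14].

INTERFACE

Orientations are given as [roll, pitch, yaw] about the fixed x, y, z axes, in that order (R = Rz(yaw) Ry(pitch) Rx(roll)).
In Python, from rig import monitor, get_image, r gives the robot as it stands.
- The arm moves only by the tool drive_tool, never from a script. Its argument "commands" is text: rows parted by semicolons, each of 6 numbers parted by spaces: the shift along the world's x, y, z normalised to -1 to 1, where 1 is 25 mm, then the turn, a rotation vector about the world's x, y, z normalised to -1 to 1, where 1 is 5 degrees. In form: tx ty tz wx wy wz; .... A call has exactly 5 rows; each row shifts and turns the pose as measured when the row begins; what a row does not reach is not made up. A row lasts 1/10 s, in which the tool goes at most 50 mm and 8.59 degrees, less where a joint would pass 70% of its speed; a pose out of reach is approached as far as the arm can. A call with a number of a shift or a turn outside -1 to 1 is refused whole. A call with a gripper value outside its range is refused whole. "jaw" is the closure, from 0 (fully open) to 1 (shut), set as the call begins (left out, the last holds). The fingers move at their own pace and stop on an object; the grip force is fixed at half the most. Time passes only in rows, so rows that do not move let the fingers close, or fill a call up. It gives the time, the measured TCP pose, the force and the opening at its end, in the units of the state.
- monitor.state(): the state, without advancing time (a new reading comes with each control period).
- get_image(name): name is "side" or "top" or "wrist"; returns a dict with "img" (400x640x3 uint8, red, green, blue), "mtx" (3x3 intrinsics, pixels), "distortion" ([k1, k2, p1, p2, k3] as OpenCV has them; the pictures are not rectified), "eye" and "orientation" of the camera in the world. Camera axes: x right, y down, z forward; pixel columns grow to the right and rows downward; lengths in m; the calibration is good to about 2 mm. A picture is of the moment at which its call begins. There is no depth.
- r.job_done(): hands the job in, once; it reports no verdict.
The state is a dict: "time_s": time; "joints": joint angles; "qd": joint speeds; "joint_efforts": joint torques, N m; "ee_pos": TCP position; "eef_rot": TCP orientation; "wrist_force": force on the tool from outside, world axes, zero at the start; "ft_torque": the same for the moment, N m; "opening": finger opening in m.
Only numpy, scipy, OpenCV 4.12 (cv2) and the standard library are available. Lean on these libraries where they do the work, as an engineer would, in place of code of your own. Each camera call takes 0.05 s, during which the arm holds its last target.

TASK

Free the roller for washing: slide the nose of the wedge up the slanting roller and under the bridge of the spring clip until the clip spreads and comes off the neck; ride the wedge lightly, so as not to mark the plastic sleeves, and keep your fingers off the clip until it has come off. Then leave the clip in the steel tray and lay the wedge flat on the table, outside the tray, and leave the other things where they are.

Things in the scene. Friction and masses are not known exactly. Their poses are not given: they have to be found in the camera images.
- axle: slanting roller on an aluminium stand, fixed. Origin on its centre line, mid-neck, 160 mm above the table. x runs up along the roller, which rises 30 degrees away from the robot; y is level across it; z is square to it, up and back. Neck: steel rod 32 mm in diameter, x = -15 to 15 mm. White plastic sleeves 42 mm in diameter (top at z = 21 mm): x = -110 to -15 mm and 15 to 140 mm.
- clip: loose steel spring clip, about 100 g, snapped over the neck; its frame is the roller's at the start. Bridge plate 26 (x) x 46 (y) x 5 mm, underside at z = 26 mm: 5 mm above the sleeves' top. Two sprung jaws hang at y = +-19 to 22 mm down to z = -13 mm; their inturned lips (about 25 mm apart) grip the rod. A 20 mm blade passes between the jaws with 8 mm to spare each side.
- clip_bridge (a point): middle of the clip's bridge plate (z = 28.5 mm in the clip's frame). The wedge pushes the clip against the upper sleeve's end and lifts it; from 15 to 20 mm of lift it springs up off the neck, to about 24 mm. It then straddles the blade, lips just below it, and can be carried on it; it is slippery there and slides to the blade's lower end, where the handle stops it if that is lower.
- clip_tab (a point): point in the flat tab that stands on the bridge, 48 mm from the clip's origin along its z; tab 22 mm (x) by 12 mm (y), from z = 31 to 59 mm: the place to grip the clip once it is off. Set down in the tray on the wedge, the clip stands on its lips there and mostly stays put when the blade is drawn out backwards
- wedge_grip (a point): middle of the wedge's upright wooden handle, 52 mm above the wedge's flat underside; the handle is 34 mm (x) by 20 mm (y) and rises from 27 to 77 mm above the underside. Axes as the wedge: x to the nose, z up
- wedge: loose wedge, about 220 g, lying flat; origin on its underside below the handle's middle, x to the nose. Straight aluminium blade 20 mm wide: 27 mm thick with a flat top from the handle's front (x = 17 mm) to x = 32 mm, then thinning evenly to 3 mm at the nose (x = 107 mm). The blade is slippery, the handle is not. Pressing it on the roller with over 27 N marks the sleeves
- wedge_tip (a point): lower edge of the wedge's nose, 107 mm ahead of and 52 mm below wedge_grip
- tray: the shallow steel tray, fixed, 250 mm (x) by 200 mm (y), walls 3 mm thick and 28 mm high, floor 3 mm; origin at the centre of its underside. It lies on one side of the roller, the wedge on the other; which is which varies.
- pastry_ring: bystander: thin steel pastry ring, 170 mm across, 35 mm high, behind on the left; origin at the centre of its underside
- egg_bowl: bystander: white ceramic bowl, 110 mm across, 55 mm high, behind on the right; origin at the centre of its underside
- pastry_brush: bystander: flat pastry brush 190 mm long lying close to the robot, left of the middle; origin on its underside
- dough_scraper: bystander: steel dough scraper with a black handle, about 100 x 120 mm, 18 mm high, lying close to the robot, right of the middle; origin on its underside
- spice_jar: bystander: glass jar with a black cap, 60 mm across, 100 mm high, far right; origin at the centre of its underside
- tart_ring: bystander: small steel ring, 100 mm across, 20 mm high, on the right; origin at the centre of its underside
- prep_cup: bystander: steel cup, 72 mm across, 70 mm high, on the left; origin at the centre of its underside
Mind the look-alikes: they are no part of the job. What is shaped like the wedge but green is not meant. Leave any green look-alike of the clip alone.

How it is judged:
On the way:
1. the clip has come off the neck, raised at least 18 mm square to the roller, with the wedge's nose under and past it (z of clip in the frame of axle above 0.018 m and x of wedge_tip in the frame of axle above 0.05 m and y of wedge_tip in the frame of axle between -0.03 and 0.03 m and x of clip in the frame of axle between -0.03 and 0.03 m), for 0.1 s.
At the end, for the whole second after the job is handed in: The clip lies still in the tray (the point in its tab within the tray's walls and less than 120 mm above the table); the wedge lies still and flat on the table (tilt below 0.15 rad, handle middle below 70 mm), handle and nose both outside the tray; both have been let go (x of clip_tab in the frame of tray between -0.12 and 0.12 m and y of clip_tab in the frame of tray between -0.09 and 0.09 m and height (world z) of clip_tab below 0.12 m and height (world z) of wedge_grip below 0.07 m and angle between wedge's own z axis and vertical below 0.15 rad and not (x of wedge_grip in the frame of tray between -0.13 and 0.13 m and y of wedge_grip in the frame of tray between -0.105 and 0.105 m) and not (x of wedge_tip in the frame of tray between -0.13 and 0.13 m and y of wedge_tip in the frame of tray between -0.105 and 0.105 m) and linear speed of each of clip, wedge below 0.03 m/s); the robot touches nothing.
It fails at once if the wedge is pressed on the roller with more than 27 N (contact force between wedge and axle above 27 N).
It fails at once if the fingers touch the clip before it has come off the neck (risen less than 18 mm while still at the roller) (contact force between the fingers and clip above 1 N and not (z of clip in the frame of axle above 0.018 m) and distance between clip and axle below 0.03 m).
It fails at once if a bystander is shifted by more than 40 mm (distance of any of pastry_ring, egg_bowl, pastry_brush, dough_scraper, spice_jar, tart_ring, prep_cup from where it was at the start of the episode above 0.04 m).
It also fails if it takes over 67 s, if anything falls off the work surface, if the arm or the gripper's body presses on something with over 40 N, if the wrist force passes 120 N, or if a joint passes its speed limit or range.

## Working session

There is one attempt and no reset: what is moved stays moved. The work goes in short steps, Python scripts to look and compute and a tool call to move; the robot and the scene stay as the last step left them, time stands still between calls to the robot, and variables do not carry over. Pictures are saved under pics/ and viewed, and the job is handed in when it is done.

Besides the shell and the picture viewer there is one more tool, called after "Request:" by a JSON object that holds its "name" and its "arguments". drive_tool: Moves the arm, as the interface text tells. Its arguments: {"type":"object","properties":{"commands":{"type":"string"},"jaw":{"type":"number"}},"required":["commands"]}

```bash
ls; mkdir -p pics
python3 - <<'E'
from rig import monitor, get_image, r
import cv2
print(monitor.state())
for n in ["side","top","wrist"]:
    d=get_image(n); cv2.imwrite(f"pics/{n}0.png",d["img"][:,:,::-1])
    print(n,d["mtx"],d["distortion"],d["eye"],d["orientation"])
E
```

```text
pics
{'time_s': 0.0, 'joints': array([-1.27042936e+00,  3.53633862e-01,  1.63410994e+00,  7.46576783e-06,
        1.15517266e+00, -2.37760122e-03]), 'qd': array([ 0.001193  ,  0.00040522, -0.00204883, -0.00012046, -0.00011529,
       -0.00046326]), 'joint_efforts': array([-4.25372650e-05, -5.93840361e+01, -3.34220159e+01,  6.96021016e-02,
        2.34277127e-02, -1.25623542e-04]), 'ee_pos': array([ 0.18621376, -0.59611885,  0.21388296]), 'eef_rot': array([-1.57078635e+00,  1.32378251e-03, -1.26805477e+00]), 'wrist_force': array([-0.10258746,  1.00109476,  0.90113683]), 'ft_torque': array([-0.04636264, -0.00283836,  0.00977171]), 'opening': 0.09209855151900964}
side [[381.5841459    0.         321.95962139]
 [  0.         381.5841459  196.37420923]
 [  0.           0.           1.        ]] [-0.07759901  0.          0.          0.          0.        ] [0.07087232 0.73697832 1.16959954] [-2.44450223 -0.00963601 -2.60119452]
top [[388.23275289   0.         318.25252927]
 [  0.         388.23275289 199.08628082]
 [  0.           0.           1.        ]] [0.00547361 0.         0.         0.         0.        ] [ 0.45025227 -0.00756459  1.21402152] [-3.07329124 -0.00320566 -1.57474967]
wrist [[334.05220891   0.         327.18612129]
 [  0.         334.05220891 195.49678379]
 [  0.           0.           1.        ]] [-0.05086455  0.          0.          0.          0.        ] [ 0.26261111 -0.57263732  0.38346634] [ 2.85505673e+00  9.89711394e-04 -1.26670446e+00]
```

View pics/side0.png

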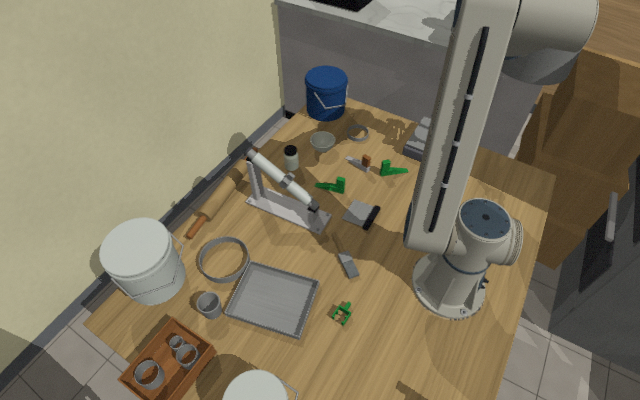

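View pics/top0.png

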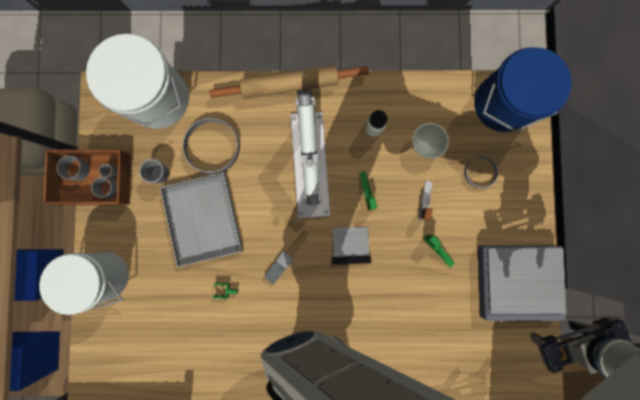

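View pics/wrist0.png

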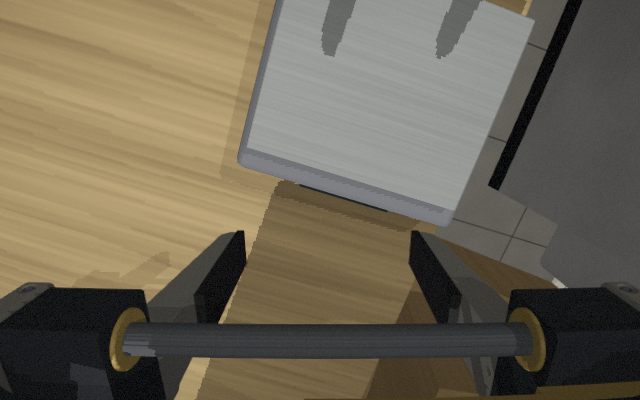

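```bash
cat > h.py <<'E'
import numpy as np, cv2
from scipy.spatial.transform import Rotation as R
from rig import monitor, get_image, r
def rot(o): return R.from_euler('xyz',o).as_matrix()
def ray(d,uv):
    p=cv2.undistortPoints(np.array([[uv]],float),d["mtx"],np.array(d["distortion"]))[0,0]
    v=rot(d["orientation"])@np.array([p[0],p[1],1]); return np.array(d["eye"]),v/np.linalg.norm(v)
def onz(d,uv,z):
    e,v=ray(d,uv); return e+v*(z-e[2])/v[2]
def tri(d1,u1,d2,u2):
    e1,v1=ray(d1,u1);e2,v2=ray(d2,u2)
    A=np.c_[v1,-v2];s=np.linalg.lstsq(A,e2-e1,rcond=None)[0]
    a=e1+s[0]*v1;b=e2+s[1]*v2
    return (a+b)/2,np.linalg.norm(a-b)
def proj(d,P):
    M=rot(d["orientation"]); 
    rv,_=cv2.Rodrigues(M.T); t=-M.T@np.array(d["eye"])
    return cv2.projectPoints(np.array(P,float).reshape(-1,3),rv,t,d["mtx"],np.array(d["distortion"]))[0].reshape(-1,2)
def crop(img,x0,y0,x1,y1,s,fn):
    c=cv2.resize(img[y0:y1,x0:x1,::-1],None,fx=s,fy=s,interpolation=cv2.INTER_CUBIC); cv2.imwrite(fn,c)
E
python3 - <<'E'
from h import *
t=get_image("top")["img"]; s=get_image("side")["img"]
crop(t,270,80,470,270,4,"pics/a.png" ); crop(t,270,80,360,225,4,"pics/t1.png"); crop(t,400,160,480,280,5,"pics/t2.png")
crop(s,230,130,345,240,5,"pics/s1.png"); crop(s,310,130,420,200,5,"pics/s2.png")
E
```

```text
(no output)
```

View pics/t1.png

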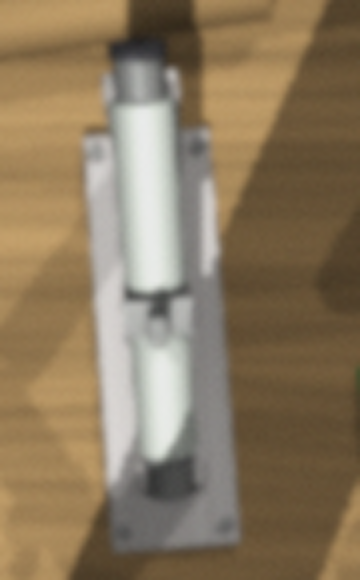

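View pics/t2.png

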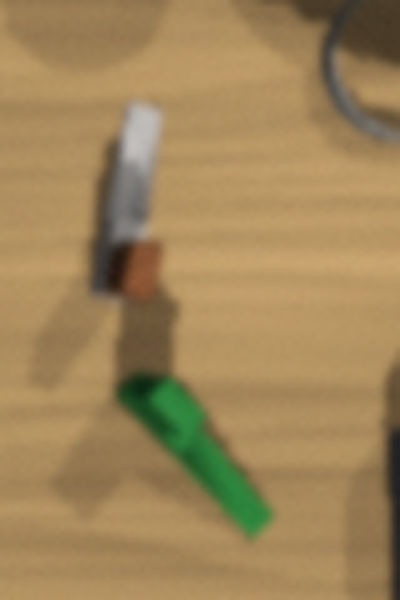

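View pics/s1.png

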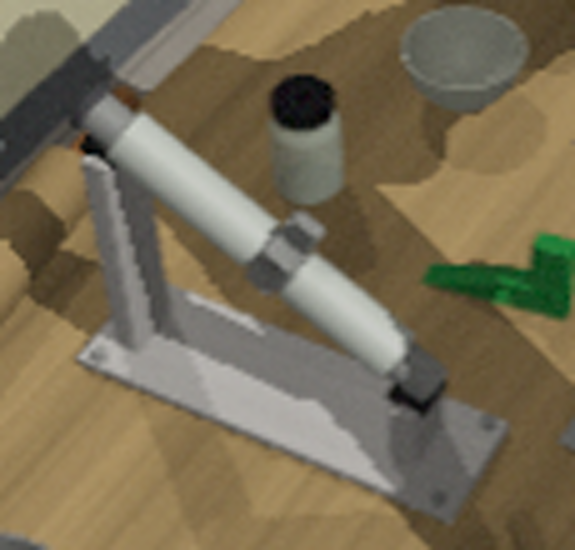

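View pics/s2.png

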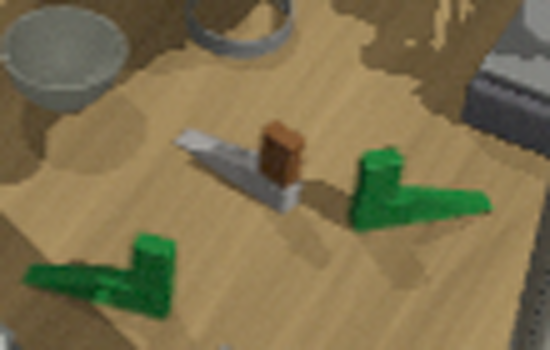

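Run:
```python
from h import *
t=get_image("top"); s=get_image("side")
T=lambda u,v:(270+u/4,80+v/4); S=lambda u,v:(230+u/5,130+v/5)
T2=lambda u,v:(400+u/5,160+v/5); S2=lambda u,v:(310+u/5,130+v/5)
e1,a=ray(t,T(139.5,101));_,b=ray(t,T(167.5,460)); n1=np.cross(a,b)
e2,c=ray(s,S(132,131));_,d=ray(s,S(395,355)); n2=np.cross(c,d)
dr=np.cross(n1,n2); dr/=np.linalg.norm(dr); dr*=np.sign(dr[0])
p0=np.linalg.lstsq(np.array([n1,n2,dr]),np.array([n1@e1,n2@e2,0]),rcond=None)[0]
o=p0+dr*(0.16-p0[2])/dr[2]
print("axis",dr,"pitch",np.degrees(np.arcsin(dr[2])),"yaw",np.degrees(np.arctan2(dr[1],dr[0])),"origin",o)
for x in (-.11,.14): print(x,proj(t,[o+dr*x]),proj(s,[o+dr*x]))
print("expected px",T(139.5,101),S(132,131),T(167.5,460),S(395,355))
print("nose",onz(t,T2(146,104),.002),tri(t,T2(146,104),s,S2(186,138)))
print("handle top",onz(t,T2(145,268),.077), tri(t,T2(142,268),s,S2(283,135)))
# clip tab from top
print("tab top",tri(t,T(160,322),s,S(306,224)))
for k,(u,v) in dict(tl=(163,187),tr=(225,170),br=(243,250),bl=(178,266)).items(): print("tray",k,onz(t,(u,v),.028))
```

```text
axis [0.84143358 0.05922254 0.53710542] pitch 32.486808527377484 yaw 4.02600459168638 origin [0.64269654 0.01426583 0.16      ]
-0.11 [[311.5533948  190.87556025]] [[309.20330072 201.17299776]]
0.14 [[304.82756862 104.64201757]] [[255.67556475 155.58242266]]
expected px (304.875, 105.25) (256.4, 156.2) (311.875, 195.0) (309.0, 201.0)
nose [ 0.58941404 -0.36046504  0.002     ] (array([ 0.58970493, -0.36423271, -0.00918189]), np.float64(0.002233308319187869))
handle top [ 0.48419131 -0.33577577  0.077     ] (array([ 0.48548946, -0.33487433,  0.07187013]), np.float64(0.002574714425899268))
tab top (array([0.62087219, 0.01007281, 0.20286638]), np.float64(0.0005884610407375376))
tray tl [0.57023935 0.46354442 0.028     ]
tray tr [0.62207182 0.27465328 0.028     ]
tray br [0.37748808 0.21709579 0.028     ]
tray bl [0.33038046 0.41272009 0.028     ]
```

Request:
{"name": "drive_tool", "arguments": {"commands": "0.8 0.7 0.3 0 0 -0.6;0.8 0.7 0.3 0 0 -0.6;0.8 0.7 0 0 0 -0.6;0.8 0.7 0 0 0 -0.6;0.8 0.7 0 0 0 -0.6", "jaw": 0}}

```text
time_s: 0.85
ee_pos: [0.2867, -0.508, 0.2296]
eef_rot: [-1.571, -0.0, -1.544]
wrist_force: [0.6, 0.1, 0.2]
opening: 0.092
```

Request:
{"name": "drive_tool", "arguments": {"commands": "1 1 0.2 0 0 -0.6;1 1 0.2 0 0 -0.6;1 1 0.2 0 0 -0.6;1 1 0.2 0 0 -0.6;1 1 0.2 0 0 -0.6"}}

```text
time_s: 1.35
ee_pos: [0.4152, -0.3781, 0.255]
eef_rot: [-1.571, 0.0, -1.819]
wrist_force: [0.9, -0.6, -0.7]
opening: 0.0919
```

Request:
{"name": "drive_tool", "arguments": {"commands": "0.4 1 0 0 0 0;0.4 0.8 0 0 0 0;0.4 0.8 0 0 0 0;0 0 0 0 0 0;0 0 0 0 0 0"}}

```text
time_s: 1.85
ee_pos: [0.4496, -0.3077, 0.2563]
eef_rot: [-1.569, -0.0, -1.815]
wrist_force: [-0.6, -0.2, -0.0]
opening: 0.0921
```

Run:
```python
from h import *
d=get_image("wrist"); cv2.imwrite("pics/w1.png",d["img"][:,:,::-1]); print(monitor.state()["ee_pos"],monitor.state()["eef_rot"])
t=get_image("top"); cv2.imwrite("pics/t4.png",t["img"][:,:,::-1])
```

```text
[ 0.44949234 -0.30784423  0.25630046] [-1.56859491e+00  3.63002863e-05 -1.81606184e+00]
```

View pics/w1.png

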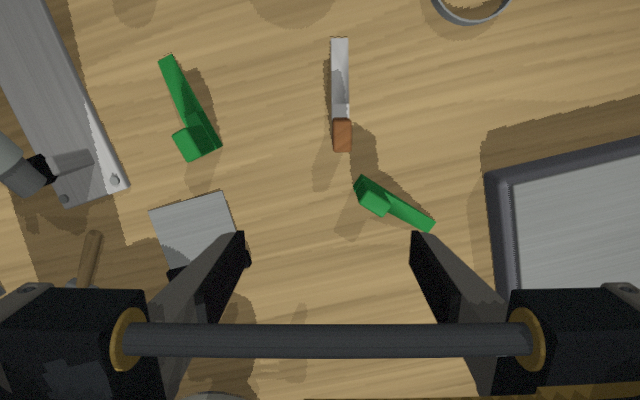

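Run:
```python
from h import *
d=get_image("wrist"); 
crop(d["img"],310,20,370,165,4,"pics/w1c.png")
print(d["eye"],d["orientation"])
n=onz(d,(339.5,37.5),.003); h=onz(d,(342,134.5),.077); print(n,h,np.hypot(*(n-h)[:2]),np.degrees(np.arctan2(n[1]-h[1],n[0]-h[0])))
```

```text
[ 0.52648712 -0.32782666  0.42593711] [ 2.85718381e+00  1.49984926e-04 -1.81549072e+00]
[ 0.5900532  -0.35849453  0.003     ] [ 0.48762701 -0.33387092  0.077     ] 0.10534441830872887 -13.517590955063769
```

View pics/w1c.png

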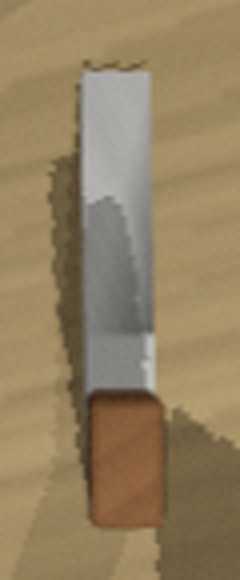

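Request:
{"name": "drive_tool", "arguments": {"commands": "0.37 -0.26 -0.9 0 0 0.1;0.37 -0.26 -0.9 0 0 0;0.37 -0.26 -0.9 0 0 0;0.37 -0.26 -0.9 0 0 0;0 0 -0.9 0 0 0"}}

```text
time_s: 2.5
ee_pos: [0.4873, -0.3419, 0.144]
eef_rot: [-1.561, -0.004, -1.814]
wrist_force: [0.3, 0.3, -0.3]
opening: 0.0917
```

Request:
{"name": "drive_tool", "arguments": {"commands": "0 0 -0.7 0 0 0;0 0 -0.5 0 0 0;0 0 -0.3 0 0 0;0 0 0 0 0 0;0 0 0 0 0 0"}}

```text
time_s: 3.0
ee_pos: [0.4843, -0.3445, 0.1016]
eef_rot: [-1.565, -0.003, -1.818]
wrist_force: [0.0, -0.9, 0.2]
opening: 0.0917
```

Run:
```python
from h import *
d=get_image("wrist"); cv2.imwrite("pics/w2.png",d["img"][:,:,::-1]); print(monitor.state()["ee_pos"],monitor.state()["eef_rot"])
```

```text
[ 0.48435004 -0.34448037  0.1017836 ] [-1.5650357  -0.00306018 -1.81839248]
```

View pics/w2.png

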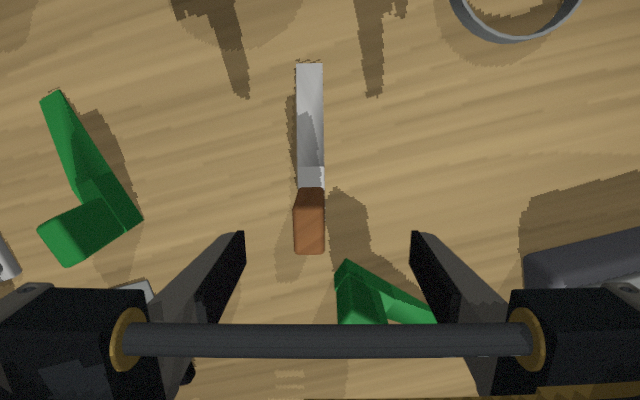

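Run:
```python
from h import *
d=get_image("wrist"); st=monitor.state(); Rt=rot(st["eef_rot"]); p=st["ee_pos"]
n=onz(d,(309.5,64),.003); h=onz(d,(309.5,229),.077)
print(n,h,np.hypot(*(n-h)[:2]),np.degrees(np.arctan2(n[1]-h[1],n[0]-h[0])))
for nm,uv,z in [("nose",(309.5,64),.003),("hand",(309.5,229),.077),("hf",(309.5,206),.077),("hb",(309.5,253),.077),("greenfront",(347,260),.077),("greenL",(338,280),.077),("green front base",(347,260),.027)]:
    print(nm,(Rt.T@(onz(d,uv,z)-p)).round(4))
```

```text
[ 0.58947797 -0.35771404  0.003     ] [ 0.48798586 -0.33438699  0.077     ] 0.10413837054399772 -12.944116119924667
nose [-0.0132  0.0996  0.1044]
hand [-0.0107  0.0249  0.0008]
hf [-0.0105  0.025   0.0159]
hb [-0.0109  0.0248 -0.0157]
greenfront [ 0.0132  0.0249 -0.0207]
greenL [ 0.0075  0.0248 -0.0352]
green front base [ 0.0164  0.0747 -0.0465]
```

Request:
{"name": "drive_tool", "arguments": {"commands": "0.05 0.2 -0.5 0.02 0.03 0.05;0.05 0.2 -0.5 0.02 0.03 0.05;0 0 -0.5 0 0 0;0 0 -0.4 0 0 0;0 0 0 0 0 0"}}

```text
time_s: 3.6
ee_pos: [0.4879, -0.3333, 0.0516]
eef_rot: [-1.569, -0.002, -1.808]
wrist_force: [-0.8, 0.4, -0.1]
opening: 0.0922
```

Request:
{"name": "drive_tool", "arguments": {"commands": "-0.06 -0.03 -0.4 0 0 0;0 0 -0.25 0 0.02 0;0 0 -0.1 0 0 0;0 0 0 0 0 0;0 0 0 0 0 0"}}

```text
time_s: 4.1
ee_pos: [0.4861, -0.3343, 0.0307]
eef_rot: [-1.572, -0.002, -1.808]
wrist_force: [0.3, -1.2, 0.2]
opening: 0.0921
```

Request:
{"name": "drive_tool", "arguments": {"commands": "0 0 0.08 0 0 0;0 0 0 0 0 0;0 0 0 0 0 0;0 0 0 0 0 0;0 0 0 0 0 0", "jaw": 1}}

```text
time_s: 4.6
ee_pos: [0.4869, -0.3349, 0.0343]
eef_rot: [-1.569, -0.003, -1.808]
wrist_force: [-0.8, 0.0, -0.2]
opening: 0.0539
```

Request:
{"name": "drive_tool", "arguments": {"commands": "0 0 0 0 0 0;0 0 0 0 0 0;0 0 0 0 0 0;0 0 0 0 0 0;0 0 0 0 0 0"}}

```text
time_s: 5.1
ee_pos: [0.4869, -0.3348, 0.0343]
eef_rot: [-1.569, -0.003, -1.808]
wrist_force: [-0.1, 1.1, 0.4]
opening: 0.02
```

Run:
```python
from h import *
d=get_image("wrist"); cv2.imwrite("pics/w3.png",d["img"][:,:,::-1]); print(monitor.state())
```

```text
{'time_s': 5.15, 'joints': array([-0.60376679,  0.52318811,  1.83791537, -0.00263356,  0.77824038,
        1.20640359]), 'qd': array([-0.0010712 ,  0.00094965, -0.00090083, -0.00046722, -0.00089933,
       -0.00015923]), 'joint_efforts': array([-1.98395345e-01, -6.12485147e+01, -2.40176582e+01, -7.21760374e-02,
       -1.61560038e-01,  1.15300098e-02]), 'ee_pos': array([ 0.48689781, -0.33478915,  0.03431251]), 'eef_rot': array([-1.5693572 , -0.00253219, -1.80829879]), 'wrist_force': array([-0.12622428,  0.65825572,  0.50642743]), 'ft_torque': array([0.16020941, 0.02446694, 0.05354574]), 'opening': 0.01951086435164499}
```

View pics/w3.png

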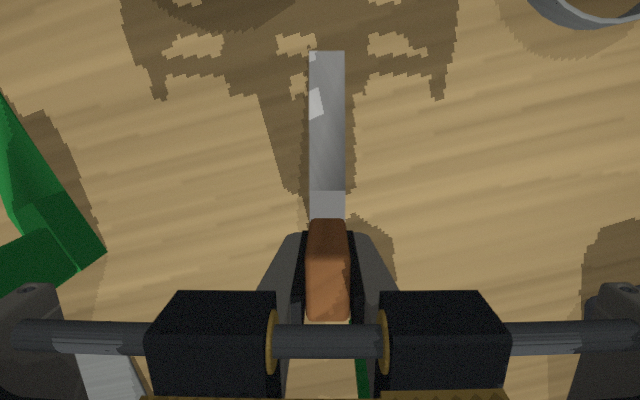

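```bash
cat >> h.py <<'E'
def toolR(yaw,pitch=30,roll=0):
    W=R.from_euler('ZYX',[yaw,-pitch,roll],degrees=True).as_matrix()  # wedge axes
    return np.c_[-W[:,1],-W[:,2],W[:,0]],W
def delta(pt,Rt):
    """units needed to go from now to pt,Rt"""
    st=monitor.state(); dp=(np.array(pt)-st["ee_pos"])/0.025
    w=R.from_matrix(Rt@rot(st["eef_rot"]).T).as_rotvec(degrees=True)/5
    return dp,w
E
python3 - <<'E'
from h import *
d=get_image("wrist"); st=monitor.state(); Rt=rot(st["eef_rot"]); p=st["ee_pos"]
for uv in [(310,50),(344,50),(327,50.5)]: print((Rt.T@(onz(d,uv,.003)-p)).round(4))
print((Rt.T@(onz(d,(328,220),.077)-p)).round(4),(Rt.T@(onz(d,(327,190),.027)-p)).round(4))
E
```

```text
[-0.0095  0.0314  0.1058]
[0.0096 0.0315 0.1059]
[1.000e-04 3.150e-02 1.056e-01]
[ 0.0006 -0.0426  0.0323] [0.0002 0.0074 0.031 ]
```

Request:
{"name": "drive_tool", "arguments": {"commands": "0 0 0.6 0 0 0;0 0 1 0 0 0;0 0 1 0 0 0;0 0 1 0 0 0;0 0 1 0 0 0"}}

```text
time_s: 5.7
ee_pos: [0.4828, -0.3322, 0.1516]
eef_rot: [-1.579, 0.001, -1.808]
wrist_force: [0.3, -0.6, -1.9]
opening: 0.0199
```

Request:
{"name": "drive_tool", "arguments": {"commands": "0.1 0.5 1 0 0 0.35;0.1 0.8 1 0 0 0.35;0.1 0.9 1 0 0 0.35;0.1 1 1 0 0 0.35;0.1 1 1 0 0 0.35"}}

```text
time_s: 6.2
ee_pos: [0.493, -0.2259, 0.2858]
eef_rot: [-1.578, -0.001, -1.654]
wrist_force: [-0.1, -0.9, -2.4]
opening: 0.0197
```

Request:
{"name": "drive_tool", "arguments": {"commands": "0.1 1 1 0 0 0.35;0.1 1 0.5 0 0 0.35;0.1 1 0.3 0 0 0.35;0.1 1 0 0 0 0.35;0 0 0 0 0 0.35"}}

```text
time_s: 6.7
ee_pos: [0.5019, -0.1194, 0.3416]
eef_rot: [-1.57, -0.002, -1.494]
wrist_force: [0.1, -0.4, -2.5]
opening: 0.0197
```

Run:
```python
from h import *
d=get_image("wrist"); cv2.imwrite("pics/w4.png",d["img"][:,:,::-1]); print(monitor.state()["ee_pos"],monitor.state()["eef_rot"])
```

```text
[ 0.50200648 -0.1206337   0.34179219] [-1.56973652 -0.00350417 -1.49160747]
```

View pics/w4.png

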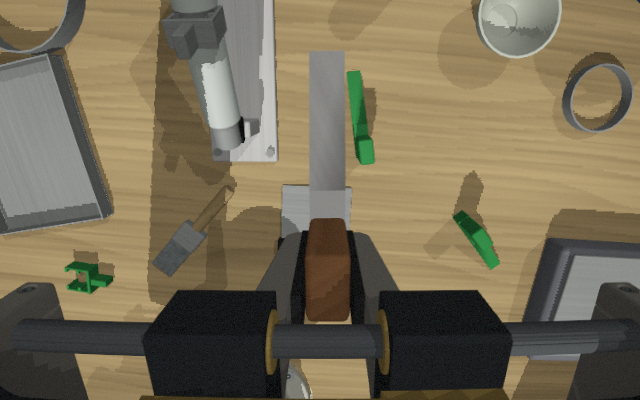

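Request:
{"name": "drive_tool", "arguments": {"commands": "-1 0 0.3 0 0 0;-1 0 0.3 0 0 0;-1 0 0.3 0 0 0;-0.7 0 0 0 0 0;0 0 0 0 0 0"}}

```text
time_s: 7.25
ee_pos: [0.404, -0.1231, 0.3653]
eef_rot: [-1.573, -0.005, -1.494]
wrist_force: [-1.0, 0.2, -3.4]
opening: 0.0195
```

Run:
```python
from h import *
d=get_image("wrist"); cv2.imwrite("pics/w5.png",d["img"][:,:,::-1]); print(monitor.state()["ee_pos"],monitor.state()["eef_rot"],d["eye"],d["orientation"])
crop(d["img"],180,0,340,200,4,"pics/w5b.png" );
```

```text
[ 0.40522582 -0.12328018  0.36549986] [-1.57163453 -0.00562613 -1.49361104] [ 0.48403586 -0.11620882  0.53468039] [ 2.8531702  -0.00543662 -1.49224266]
```

View pics/w5.png

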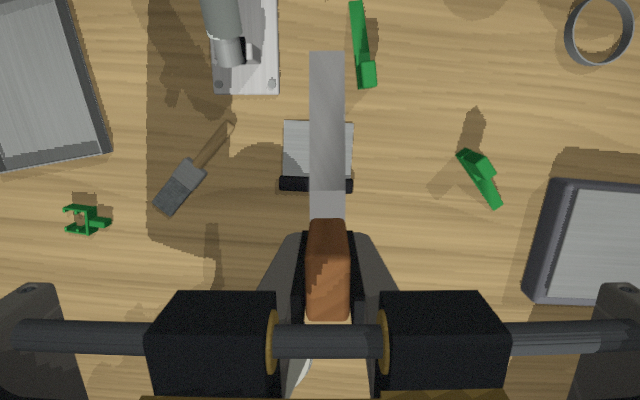

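Request:
{"name": "drive_tool", "arguments": {"commands": "0.1 0.5 0 0 -1 0;0.1 0.5 0 0 -1 0;0.1 0.5 0 0 -1 0;0.1 0.5 0 0 -1 0;0.1 0.5 0 0 -1 0"}}

```text
time_s: 7.8
ee_pos: [0.4227, -0.0625, 0.3661]
eef_rot: [-1.124, -0.038, -1.509]
wrist_force: [-0.7, 0.4, -2.8]
opening: 0.0201
```

Request:
{"name": "drive_tool", "arguments": {"commands": "0 0 0 0 -0.8 0;0 0 0 0 0 0;0 0 0 0 0 0;0 0 0 0 0 0;0 0 0 0 0 0"}}

```text
time_s: 8.3
ee_pos: [0.4229, -0.0627, 0.3659]
eef_rot: [-1.056, -0.042, -1.513]
wrist_force: [-0.3, -0.3, -3.2]
opening: 0.0198
```

Run:
```python
from h import *
d=get_image("wrist"); cv2.imwrite("pics/w6.png",d["img"][:,:,::-1]); print(monitor.state()["ee_pos"],monitor.state()["eef_rot"],d["eye"],d["orientation"])
crop(d["img"],180,40,330,240,3.7,"pics/w6b.png" );
```

```text
[ 0.42297133 -0.06266062  0.36592304] [-1.05552936 -0.0416441  -1.5124542 ] [ 0.40822624 -0.05589846  0.55269405] [-2.9129756  -0.04169772 -1.51124147]
```

View pics/w6.png

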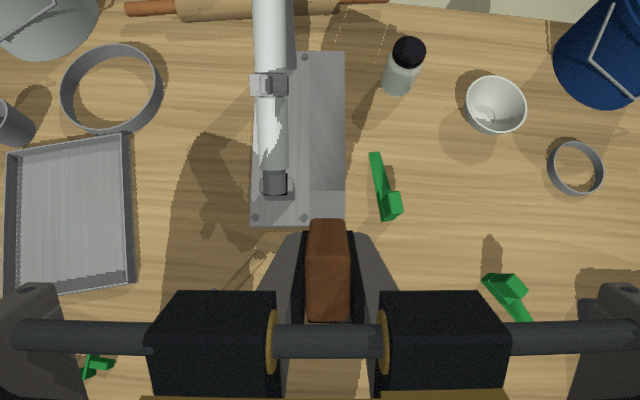

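Run:
```python
from h import *
d=get_image("wrist"); crop(d["img"],235,40,325,175,5,"pics/w6b.png" ); crop(d["img"],235,0,325,60,6,"pics/w6c.png" ); crop(d["img"],235,140,325,240,5,"pics/w6d.png" )
```

```text
(no output)
```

View pics/w6b.png

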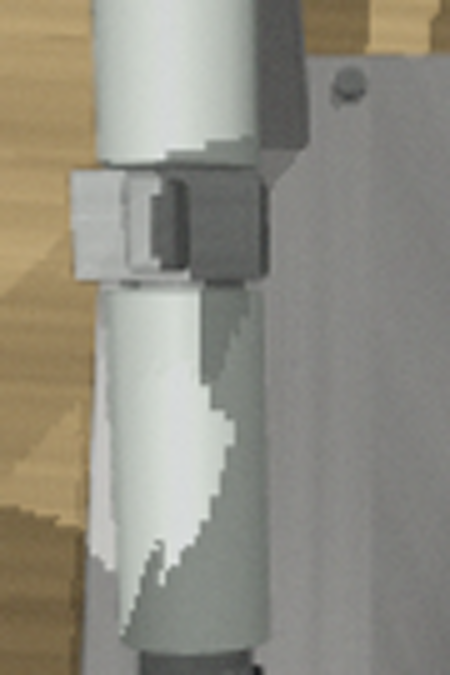

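View pics/w6d.png

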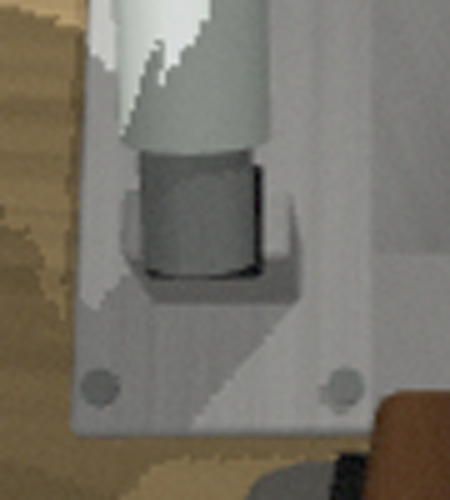

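View pics/w6c.png

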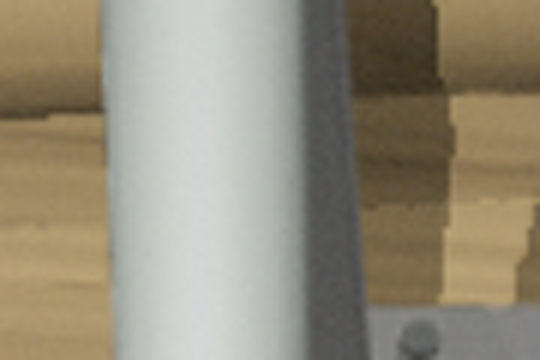

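```bash
cat > ax.py <<'E'
from h import *
from scipy.optimize import brentq
def axis(d,edges,vmid):
    # edges: list (uL,uR,v)
    L=np.array([ray(d,(a,v))[1] for a,b,v in edges]);Rr=np.array([ray(d,(b,v))[1] for a,b,v in edges])
    nl=np.linalg.svd(L)[2][2];nr=np.linalg.svd(Rr)[2][2]
    if nl@nr<0: nr=-nr
    n=nl+nr; n/=np.linalg.norm(n)
    dr=lambda y: np.array([np.cos(y)*np.cos(np.pi/6),np.sin(y)*np.cos(np.pi/6),.5])
    y=brentq(lambda y:n@dr(y),-.5,.5)
    dx=dr(y)
    e=np.array(d["eye"])
    free=np.cross(nl,nr); free/=np.linalg.norm(free); free*=np.sign(free[0])
    half=np.arcsin(np.linalg.norm(np.cross(nl,nr)))/2
    return dx,np.degrees(y),free,n,0.021/np.sin(half),e
E
python3 - <<'E'
from ax import *
d=get_image("wrist")
E=[(235+104/6,235+305/6,20/6),(255.2,286.4,70),(256.6,288,104),(259.2,288.8,168)]
dx,yaw,free,n,D,e=axis(d,E,0)
print("yaw",yaw,"free dir",free,np.degrees(np.arcsin(free[2])),"dist",D)
yax=np.array([-np.sin(np.radians(yaw)),np.cos(np.radians(yaw)),0]); zax=np.cross(dx,yax)
um=(255.6+287.2)/2
p=onz(d,(um,85.1),0.16+zax[2]*0.026); o=p-0.026*zax
# force o onto mid plane
print("o",o,"off-plane",n@(o-e)); o2=o-yax*(n@(o-e))/(n@yax); print("o2",o2)
print("perp dist to axis", np.linalg.norm(np.cross(o2-e,dx)))
t=get_image("top"); s=get_image("side")
for x,z in [(-.11,0),(.14,0),(0,.059)]:
    P=o2+dx*x+zax*z; print(x,z,proj(t,P),proj(s,P),proj(d,P))
E
```

```text
yaw 4.071719654150629 free dir [0.86826774 0.06287523 0.49209536] 29.47839679257427 dist 0.47683723896117663
o [0.6429876  0.01188626 0.16      ] off-plane -0.002885111002712243
o2 [0.64278134 0.01478372 0.16      ]
perp dist to axis 0.4626796019104923
-0.11 0 [[311.44219204 191.57567421]] [[309.70459357 200.77270948]] [[274.19878486 167.95503271]]
0.14 0 [[304.56484414 104.0440185 ]] [[254.98194783 156.45775307]] [[268.28089257 -34.02999584]]
0 0.059 [[308.99824779 162.93416905]] [[292.38021142 174.45367318]] [[265.40617235  84.31298728]]
```

```bash
cat > tg.py <<'E'
from h import *
import sys
yaw=4.07; o=np.array([.6428,.0146,.16])
Wa=R.from_euler('ZYX',[yaw,-30,0],degrees=True).as_matrix()
Rg=rot([-1.56936,-.00253,-1.8083])
# wedge axes in tool frame
wz=Rg.T@[0,0,1]; wy=-np.array([1.,0,0]); wy-=wz*(wy@wz); wy/=np.linalg.norm(wy); wx=np.cross(wy,wz)
Wt=np.c_[wx,wy,wz]
tipt=np.array([0,.0343,.106])   # tip in tool frame (lower edge)
def tcp_for(xt,yt,zt,pitch=0.):
    Wp=Wa@R.from_euler('y',-pitch,degrees=True).as_matrix()
    Rt=Wp@Wt.T
    return o+Wa@np.array([xt,yt,zt])/1000-Rt@tipt,Rt
def now():
    st=monitor.state(); Rt=rot(st["eef_rot"]); tip=st["ee_pos"]+Rt@tipt
    W=Rt@Wt; 
    a=R.from_matrix(Wa.T@W).as_rotvec(degrees=True)
    return (Wa.T@(tip-o)*1000).round(2),a.round(2),(Wa.T@st["wrist_force"]).round(1),st
if __name__=="__main__":
    x,y,z=map(float,sys.argv[1:4]); pit=float(sys.argv[4]) if len(sys.argv)>4 else 0
    q=now(); print("tip axle mm",q[0],"rot err deg",q[1],"F axle",q[2],"t",q[3]["time_s"])
    P,Rt=tcp_for(x,y,z,pit); dp,w=delta(P,Rt); print("units",dp.round(2),w.round(2),"tcp",P.round(4))
    print("axle units z+1mm",(Wa[:,2]*.04).round(3),"x+1mm",(Wa[:,0]*.04).round(3),"y",(Wa[:,1]*.04).round(3))
E
python3 tg.py -40 0 60
```

```text
tip axle mm [ 13.46 -61.64 255.54] rot err deg [-2.28  0.54  0.56] F axle [-0.6 -1.1 -2.1] t 8.55
units [ 1.89  2.59 -7.88] [ 0.46 -0.08  0.13] tcp [0.4697 0.0024 0.1685]
axle units z+1mm [-0.02  -0.001  0.035] x+1mm [0.035 0.002 0.02 ] y [-0.003  0.04   0.   ]
```

Request:
{"name": "drive_tool", "arguments": {"commands": "0.2 0.6 -0.5 0.1 0 0.03;0.2 0.6 -0.8 0.1 0 0.03;0.2 0.6 -0.8 0.1 0 0.03;0.2 0.4 -0.8 0.1 0 0.03;0.2 0.3 -0.8 0 0 0"}}

```text
time_s: 9.05
ee_pos: [0.4503, 0.001, 0.2746]
eef_rot: [-1.045, -0.007, -1.504]
wrist_force: [0.4, 0.1, -2.3]
opening: 0.0196
```

```bash
python3 tg.py -40 0 60
```

```text
tip axle mm [ -3.74  -0.21 161.59] rot err deg [-0.33 -0.02 -0.03] F axle [-0.7  0.1 -2.2] t 9.05
units [ 0.77  0.05 -4.24] [0.05 0.01 0.04] tcp [0.4697 0.0024 0.1685]
axle units z+1mm [-0.02  -0.001  0.035] x+1mm [0.035 0.002 0.02 ] y [-0.003  0.04   0.   ]
```

Request:
{"name": "drive_tool", "arguments": {"commands": "0.1 0.02 -0.9 0.02 0 0.02;0.15 0.02 -0.9 0.02 0 0.02;0.2 0 -0.9 0 0 0;0.2 0 -0.9 0 0 0;0 0 0 0 0 0"}}

```text
time_s: 9.55
ee_pos: [0.4666, 0.0038, 0.1796]
eef_rot: [-1.048, -0.003, -1.498]
wrist_force: [0.2, -0.2, -2.8]
opening: 0.0197
```

```bash
python3 tg.py -40 0 32
python3 - <<'E'
from h import *
d=get_image("wrist"); cv2.imwrite("pics/w7.png",d["img"][:,:,::-1])
s=get_image("side"); crop(s["img"],230,130,345,240,5,"pics/s7.png")
E
```

```text
tip axle mm [-37.09   1.89  70.8 ] rot err deg [0.06 0.14 0.14] F axle [-1.2 -0.2 -2.5] t 9.55
units [ 0.68 -0.02 -1.41] [ 0.01 -0.03 -0.03] tcp [0.4836 0.0034 0.1443]
axle units z+1mm [-0.02  -0.001  0.035] x+1mm [0.035 0.002 0.02 ] y [-0.003  0.04   0.   ]
```

View pics/w7.png

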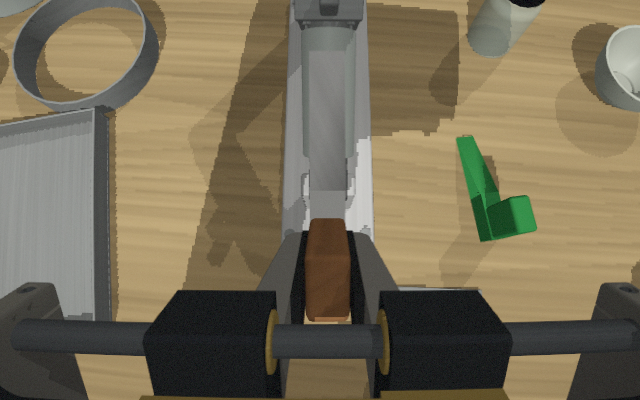

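View pics/s7.png

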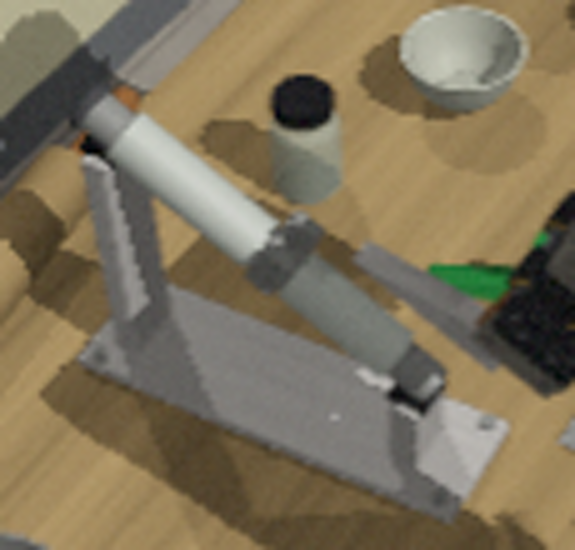

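Request:
{"name": "drive_tool", "arguments": {"commands": "0.2 -0.02 -0.5 0 -0.02 -0.02;0.25 -0.02 -0.5 0 -0.01 -0.01;0.2 -0.01 -0.3 0 0 0;0 0 0 0 0 0;0 0 0 0 0 0"}}

```text
time_s: 10.15
ee_pos: [0.4893, 0.0024, 0.1566]
eef_rot: [-1.03, -0.004, -1.501]
wrist_force: [-0.2, 0.0, -2.7]
opening: 0.0198
```

```bash
python3 tg.py -40 0 26
```

```text
tip axle mm [-28.52  -1.37  41.52] rot err deg [-0.07 -0.89  0.03] F axle [-1.6  0.  -2.2] t 10.15
units [-0.11  0.05 -0.7 ] [0.   0.18 0.  ] tcp [0.4866 0.0036 0.1391]
axle units z+1mm [-0.02  -0.001  0.035] x+1mm [0.035 0.002 0.02 ] y [-0.003  0.04   0.   ]
```

Request:
{"name": "drive_tool", "arguments": {"commands": "-0.1 0.03 -0.2 0 0.1 0;0 0.02 -0.2 0 0.08 0;0 0 -0.1 0 0 0;0 0 0 0 0 0;0 0 0 0 0 0"}}

```text
time_s: 10.65
ee_pos: [0.487, 0.0038, 0.145]
eef_rot: [-1.045, -0.003, -1.501]
wrist_force: [0.2, -0.5, -2.9]
opening: 0.0196
```

```bash
python3 tg.py -40 0 24
```

```text
tip axle mm [-36.73   0.25  31.04] rot err deg [-0.01 -0.05  0.02] F axle [-1.3 -0.5 -2.6] t 10.65
units [ 0.03 -0.01 -0.31] [ 0.    0.01 -0.  ] tcp [0.4876 0.0036 0.1373]
axle units z+1mm [-0.02  -0.001  0.035] x+1mm [0.035 0.002 0.02 ] y [-0.003  0.04   0.   ]
```

Request:
{"name": "drive_tool", "arguments": {"commands": "0 0 -0.07 0 0 0;0.02 0 -0.06 0 0 0;0.02 0 -0.035 0 0 0;0.02 0 -0.035 0 0 0;0 0 0 0 0 0"}}

```text
time_s: 11.15
ee_pos: [0.4886, 0.0038, 0.1396]
eef_rot: [-1.045, -0.003, -1.501]
wrist_force: [-0.0, -0.2, -2.9]
opening: 0.0196
```

```bash
python3 tg.py -40 0 22
```

```text
tip axle mm [-38.02   0.11  25.57] rot err deg [-0.01 -0.06  0.01] F axle [-1.5 -0.2 -2.5] t 11.15
units [ 0.   -0.   -0.16] [ 0.    0.01 -0.  ] tcp [0.4886 0.0037 0.1356]
axle units z+1mm [-0.02  -0.001  0.035] x+1mm [0.035 0.002 0.02 ] y [-0.003  0.04   0.   ]
```

Request:
{"name": "drive_tool", "arguments": {"commands": "0.02 0 -0.035 0 0 0;0.02 0 -0.035 0 0 0;0.01 0 -0.02 0 0 0;0 0 0 0 0 0;0 0 0 0 0 0"}}

```text
time_s: 11.65
ee_pos: [0.4901, 0.0038, 0.1372]
eef_rot: [-1.045, -0.003, -1.501]
wrist_force: [0.2, 0.4, -2.9]
opening: 0.0194
```

```bash
python3 tg.py -40 0 22
```

```text
tip axle mm [-37.9   -0.    22.77] rot err deg [-0.02 -0.07  0.02] F axle [-1.3  0.4 -2.6] t 11.65
units [-0.06 -0.   -0.06] [ 0.    0.01 -0.  ] tcp [0.4886 0.0037 0.1356]
axle units z+1mm [-0.02  -0.001  0.035] x+1mm [0.035 0.002 0.02 ] y [-0.003  0.04   0.   ]
```

Request:
{"name": "drive_tool", "arguments": {"commands": "0.01 0 -0.018 0 0.01 0;0.01 0 -0.018 0 0 0;0 0 0 0 0 0;0 0 0 0 0 0;0 0 0 0 0 0"}}

```text
time_s: 12.15
ee_pos: [0.4906, 0.0038, 0.1363]
eef_rot: [-1.045, -0.003, -1.501]
wrist_force: [0.2, 0.1, -2.2]
opening: 0.0199
```

```bash
python3 tg.py -40 0 21
```

```text
tip axle mm [-37.92  -0.04  21.61] rot err deg [-0.01 -0.02  0.01] F axle [-0.9  0.1 -2. ] t 12.15
units [-0.06 -0.   -0.06] [ 0.  0. -0.] tcp [0.4891 0.0038 0.1347]
axle units z+1mm [-0.02  -0.001  0.035] x+1mm [0.035 0.002 0.02 ] y [-0.003  0.04   0.   ]
```

Request:
{"name": "drive_tool", "arguments": {"commands": "0.01 0 -0.018 0 0 0;0 0 0 0 0 0;0 0 0 0 0 0;0 0 0 0 0 0;0 0 0 0 0 0"}}

```text
time_s: 12.65
ee_pos: [0.4909, 0.0038, 0.1358]
eef_rot: [-1.045, -0.003, -1.501]
wrist_force: [0.4, 0.2, -2.7]
opening: 0.0201
```

```bash
python3 tg.py -40 0 21
```

```text
tip axle mm [-37.92  -0.07  21.07] rot err deg [-0.01 -0.02  0.01] F axle [-1.   0.2 -2.6] t 12.65
units [-0.07 -0.   -0.04] [ 0.  0. -0.] tcp [0.4891 0.0038 0.1347]
axle units z+1mm [-0.02  -0.001  0.035] x+1mm [0.035 0.002 0.02 ] y [-0.003  0.04   0.   ]
```

Request:
{"name": "drive_tool", "arguments": {"commands": "0.008 0 -0.014 0 0 0;0 0 0 0 0 0;0.008 0 -0.014 0 0 0;0 0 0 0 0 0;0 0 0 0 0 0"}}

```text
time_s: 13.15
ee_pos: [0.4912, 0.0038, 0.1355]
eef_rot: [-1.045, -0.003, -1.501]
wrist_force: [-0.3, -1.0, -1.7]
opening: 0.0194
```

```bash
python3 tg.py -40 0 21
```

```text
tip axle mm [-3.784e+01 -3.000e-02  2.072e+01] rot err deg [-0.01 -0.06  0.02] F axle [-1.2 -1.  -1.3] t 13.15
units [-0.08 -0.   -0.03] [ 0.    0.01 -0.  ] tcp [0.4891 0.0038 0.1347]
axle units z+1mm [-0.02  -0.001  0.035] x+1mm [0.035 0.002 0.02 ] y [-0.003  0.04   0.   ]
```

Request:
{"name": "drive_tool", "arguments": {"commands": "0.01 0 -0.018 0 0 0;0 0 0 0 0 0;0 0 0 0 0 0;0 0 0 0 0 0;0 0 0 0 0 0"}}

```text
time_s: 13.65
ee_pos: [0.4912, 0.0039, 0.1352]
eef_rot: [-1.044, -0.003, -1.501]
wrist_force: [-2.3, 0.6, 0.8]
opening: 0.0196
```

```bash
python3 tg.py -40 0 21;python3 tg.py -40 0 21|head -1
```

```text
tip axle mm [-3.795e+01  3.000e-02  2.054e+01] rot err deg [-0.01 -0.07  0.02] F axle [-1.6  0.7  1.8] t 13.65
units [-0.08 -0.01 -0.02] [ 0.    0.02 -0.  ] tcp [0.4891 0.0038 0.1347]
axle units z+1mm [-0.02  -0.001  0.035] x+1mm [0.035 0.002 0.02 ] y [-0.003  0.04   0.   ]
tip axle mm [-3.795e+01  3.000e-02  2.054e+01] rot err deg [-0.01 -0.07  0.02] F axle [-1.6  0.7  1.8] t 13.65
```

Request:
{"name": "drive_tool", "arguments": {"commands": "-0.012 0 0.025 0 0.01 0;0.04 0.002 0.02 0 0 0;0.1 0.007 0.06 0 0 0;0.1 0.007 0.06 0 0 0;0 0 0 0 0 0"}}

```text
time_s: 14.15
ee_pos: [0.4976, 0.0043, 0.1394]
eef_rot: [-1.046, -0.002, -1.501]
wrist_force: [-0.5, 0.8, -2.4]
opening: 0.0196
```

```bash
python3 tg.py -25 0 21.3
```

```text
tip axle mm [-30.3   -0.07  20.79] rot err deg [-0.01  0.01  0.02] F axle [-1.6  0.8 -1.9] t 14.15
units [0.17 0.02 0.12] [ 0. -0. -0.] tcp [0.5019 0.0047 0.1425]
axle units z+1mm [-0.02  -0.001  0.035] x+1mm [0.035 0.002 0.02 ] y [-0.003  0.04   0.   ]
```

Request:
{"name": "drive_tool", "arguments": {"commands": "0.05 0.004 0.055 0 0 0;0.1 0.007 0.064 0 0 0;0.1 0.007 0.062 0 0 0;0 0 0 0 0 0;0 0 0 0 0 0"}}

```text
time_s: 14.65
ee_pos: [0.5046, 0.0048, 0.1444]
eef_rot: [-1.046, -0.002, -1.501]
wrist_force: [0.1, -0.3, -2.5]
opening: 0.0202
```

```bash
python3 tg.py -15 0 21.3
python3 - <<'E'
from h import *
d=get_image("wrist"); crop(d["img"],230,0,430,150,4,"pics/w8.png")
E
```

```text
tip axle mm [-21.7   -0.05  21.63] rot err deg [-0.01 -0.    0.02] F axle [-1.1 -0.4 -2.2] t 14.65
units [0.24 0.02 0.12] [ 0.  0. -0.] tcp [0.5106 0.0053 0.1475]
axle units z+1mm [-0.02  -0.001  0.035] x+1mm [0.035 0.002 0.02 ] y [-0.003  0.04   0.   ]
```

View pics/w8.png

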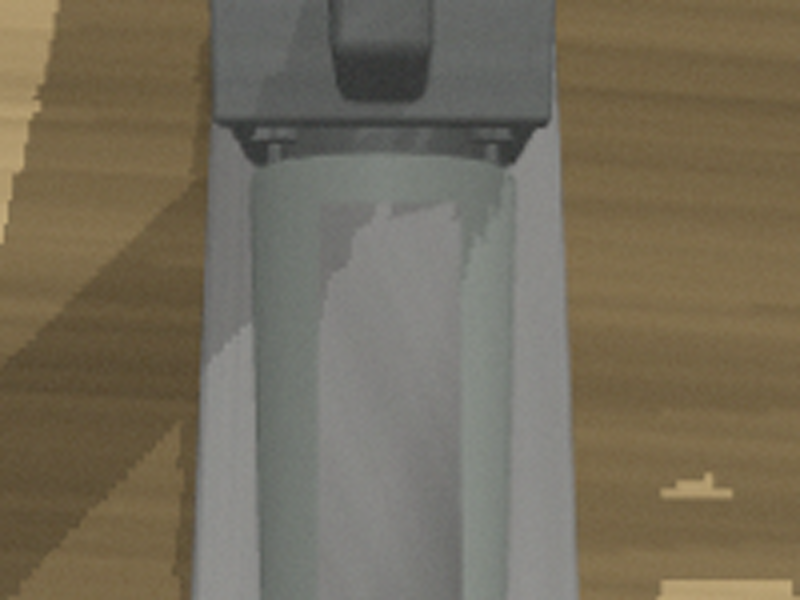

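Request:
{"name": "drive_tool", "arguments": {"commands": "0.08 0.025 0.045 0 0 0;0.1 0.025 0.058 0 0 0;0.1 0.007 0.06 0 0 0;0.1 0.007 0.06 0 0 0;0 0 0 0 0 0"}}

```text
time_s: 15.2
ee_pos: [0.5148, 0.0065, 0.1504]
eef_rot: [-1.046, -0.002, -1.501]
wrist_force: [-0.3, 0.9, -3.6]
opening: 0.02
```

```bash
python3 tg.py 0 1 21.3
```

```text
tip axle mm [-9.79  0.93 21.64] rot err deg [-0.01  0.01  0.01] F axle [-2.   0.9 -3. ] t 15.2
units [0.34 0.03 0.18] [ 0. -0. -0.] tcp [0.5235 0.0072 0.155 ]
axle units z+1mm [-0.02  -0.001  0.035] x+1mm [0.035 0.002 0.02 ] y [-0.003  0.04   0.   ]
```

Run:
```python
from h import *
d=get_image("wrist"); crop(d["img"],230,0,430,150,4,"pics/w9.png")
```

```text
(no output)
```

View pics/w9.png

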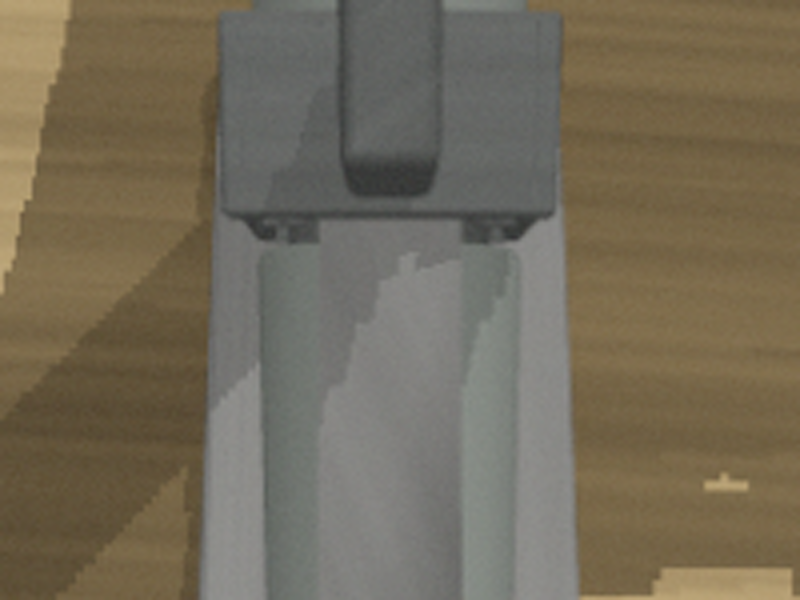

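Request:
{"name": "drive_tool", "arguments": {"commands": "0.1 0.007 0.058 0 0 0;0.1 0.007 0.06 0 0 0;0.1 0.007 0.06 0 0 0;0 0 0 0 0 0;0 0 0 0 0 0"}}

```text
time_s: 15.75
ee_pos: [0.5212, 0.0072, 0.1538]
eef_rot: [-1.05, -0.002, -1.501]
wrist_force: [0.5, -0.7, -4.1]
opening: 0.0197
```

```bash
python3 tg.py 12 1 21.3
```

```text
tip axle mm [-2.67  1.15 20.94] rot err deg [0.02 0.23 0.01] F axle [-1.7 -0.7 -3.8] t 15.75
units [0.5  0.03 0.29] [ 0.   -0.05 -0.  ] tcp [0.5338 0.0079 0.161 ]
axle units z+1mm [-0.02  -0.001  0.035] x+1mm [0.035 0.002 0.02 ] y [-0.003  0.04   0.   ]
```

Request:
{"name": "drive_tool", "arguments": {"commands": "0.07 0.006 0.05 0 -0.04 0;0.1 0.006 0.065 0 -0.04 0;0.1 0.006 0.065 0 -0.02 0;0 0 0 0 0 0;0 0 0 0 0 0"}}

```text
time_s: 16.25
ee_pos: [0.5277, 0.0077, 0.158]
eef_rot: [-1.042, -0.002, -1.501]
wrist_force: [-0.1, 0.6, -5.0]
opening: 0.0198
```

```bash
python3 tg.py 12 1 21.3
```

```text
tip axle mm [ 5.33  1.26 22.14] rot err deg [-0.   -0.21  0.03] F axle [-2.5  0.6 -4.3] t 16.25
units [0.24 0.01 0.12] [ 0.    0.04 -0.01] tcp [0.5338 0.0079 0.161 ]
axle units z+1mm [-0.02  -0.001  0.035] x+1mm [0.035 0.002 0.02 ] y [-0.003  0.04   0.   ]
```

Request:
{"name": "drive_tool", "arguments": {"commands": "0.1 0.006 0.055 0 0 0;0.1 0.006 0.058 0 0 0;0.1 0.006 0.058 0 0 0;0.1 0.006 0.058 0 0 0;0 0 0 0 0 0"}}

```text
time_s: 16.75
ee_pos: [0.5374, 0.0084, 0.1632]
eef_rot: [-1.045, -0.002, -1.5]
wrist_force: [-0.4, 0.1, -5.7]
opening: 0.0199
```

```bash
python3 tg.py 30 1 21.3
```

```text
tip axle mm [16.28  1.29 21.48] rot err deg [ 0.02 -0.05  0.03] F axle [-3.2  0.1 -4.7] t 16.75
units [0.48 0.02 0.27] [-0.    0.01 -0.01] tcp [0.5494 0.009  0.17  ]
axle units z+1mm [-0.02  -0.001  0.035] x+1mm [0.035 0.002 0.02 ] y [-0.003  0.04   0.   ]
```

Request:
{"name": "drive_tool", "arguments": {"commands": "0.1 0.005 0.06 0 -0.02 0;0.1 0.005 0.062 0 -0.02 0;0.1 0.005 0.062 0 -0.01 0;0.1 0.005 0.062 0 0 0;0 0 0 0 0 0"}}

```text
time_s: 17.25
ee_pos: [0.5473, 0.009, 0.169]
eef_rot: [-1.043, -0.002, -1.5]
wrist_force: [-0.9, 0.3, -5.3]
opening: 0.0199
```

```bash
python3 tg.py 40 1 21.3
```

```text
tip axle mm [27.83  1.2  21.81] rot err deg [ 0.02 -0.19  0.04] F axle [-3.4  0.3 -4.2] t 17.25
units [0.43 0.03 0.24] [-0.    0.04 -0.01] tcp [0.558  0.0097 0.175 ]
axle units z+1mm [-0.02  -0.001  0.035] x+1mm [0.035 0.002 0.02 ] y [-0.003  0.04   0.   ]
```

Request:
{"name": "drive_tool", "arguments": {"commands": "0.1 0.005 0.057 0 0 0;0.1 0.005 0.06 0 0 0;0.1 0.005 0.06 0 0 0;0.1 0.005 0.06 0 0 0;0 0 0 0 0 0"}}

```text
time_s: 17.75
ee_pos: [0.5606, 0.0094, 0.1775]
eef_rot: [-1.037, -0.003, -1.501]
wrist_force: [-0.6, 1.0, -4.6]
opening: 0.0199
```

```bash
python3 tg.py 50 1 21.3
python3 - <<'E'
from h import *
d=get_image("wrist"); cv2.imwrite("pics/w10.png",d["img"][:,:,::-1])
s=get_image("side"); crop(s["img"],230,130,345,240,5,"pics/s10.png")
E
```

```text
tip axle mm [43.76  0.66 23.17] rot err deg [-0.02 -0.5   0.04] F axle [-2.8  1.1 -3.8] t 17.75
units [0.24 0.03 0.1 ] [-0.   0.1 -0. ] tcp [0.5667 0.0103 0.18  ]
axle units z+1mm [-0.02  -0.001  0.035] x+1mm [0.035 0.002 0.02 ] y [-0.003  0.04   0.   ]
```

View pics/w10.png

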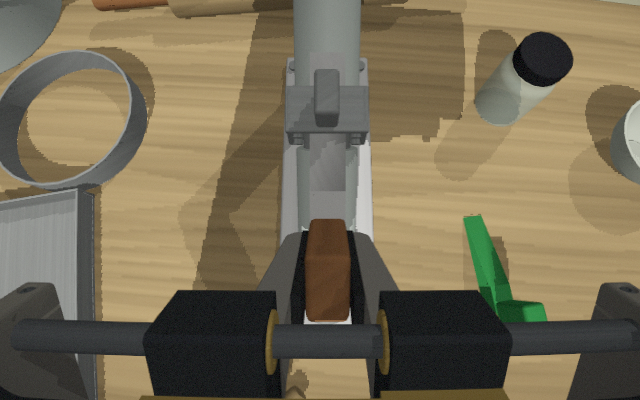

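View pics/s10.png

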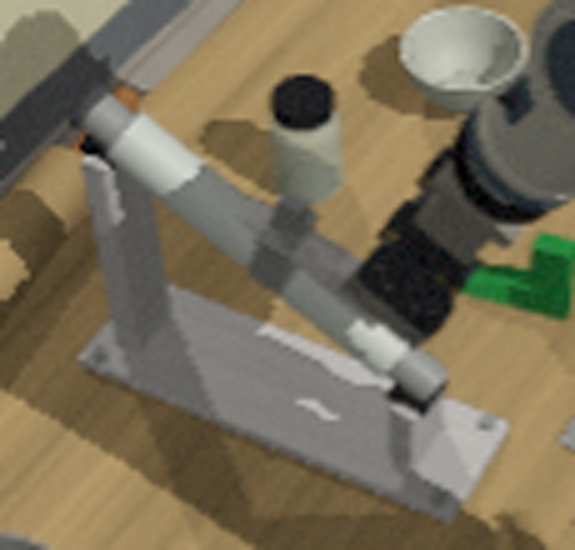

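Request:
{"name": "drive_tool", "arguments": {"commands": "0.1 0.01 0.055 0 0.03 0;0.1 0.01 0.055 0 0.03 0;0.1 0.01 0.057 0 0.02 0;0.1 0.008 0.058 0 0 0;0 0 0 0 0 0"}}

```text
time_s: 18.35
ee_pos: [0.5711, 0.0105, 0.1835]
eef_rot: [-1.045, -0.002, -1.501]
wrist_force: [-0.8, 0.4, -3.2]
opening: 0.0197
```

```bash
python3 tg.py 62 1 22
python3 - <<'E'
from h import *
d=get_image("wrist"); cv2.imwrite("pics/w11.png",d["img"][:,:,::-1])
s=get_image("side"); crop(s["img"],230,130,345,240,5,"pics/s11.png")
E
```

```text
tip axle mm [55.59  0.93 22.21] rot err deg [ 0.01 -0.05  0.02] F axle [-2.2  0.4 -2.4] t 18.35
units [0.22 0.02 0.12] [-0.    0.01 -0.  ] tcp [0.5767 0.011  0.1866]
axle units z+1mm [-0.02  -0.001  0.035] x+1mm [0.035 0.002 0.02 ] y [-0.003  0.04   0.   ]
```

View pics/w11.png

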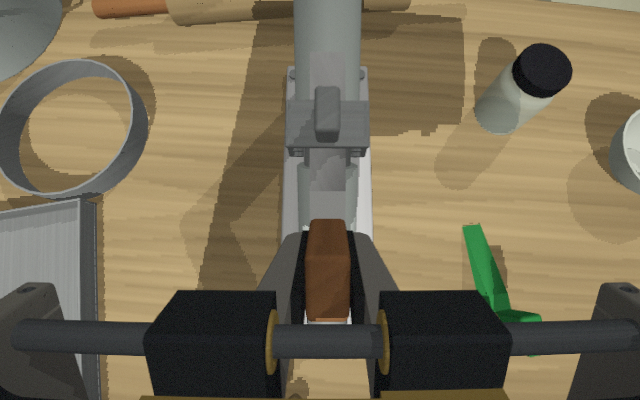

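View pics/s11.png

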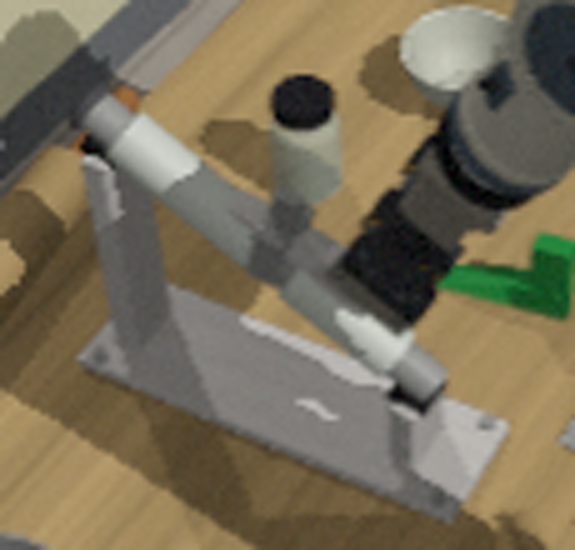

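Request:
{"name": "drive_tool", "arguments": {"commands": "0.1 0.007 0.057 0 0 0;0.1 0.007 0.06 0 0 0;0.05 0.003 0.03 0 0 0;0 0 0 0 0 0;0 0 0 0 0 0"}}

```text
time_s: 18.95
ee_pos: [0.5769, 0.0109, 0.1867]
eef_rot: [-1.046, -0.002, -1.501]
wrist_force: [-0.1, 0.0, -5.1]
opening: 0.0202
```

```bash
python3 tg.py 62 1 22
python3 - <<'E'
from h import *
d=get_image("wrist"); cv2.imwrite("pics/w12.png",d["img"][:,:,::-1]); crop(d["img"],250,40,410,240,3,"pics/w12.png")
s=get_image("side"); crop(s["img"],230,130,345,240,5,"pics/s12.png")
E
```

```text
tip axle mm [62.22  0.95 21.96] rot err deg [0.02 0.03 0.01] F axle [-2.7  0.  -4.4] t 18.95
units [-0.01  0.   -0.01] [-0.   -0.01 -0.  ] tcp [0.5767 0.011  0.1866]
axle units z+1mm [-0.02  -0.001  0.035] x+1mm [0.035 0.002 0.02 ] y [-0.003  0.04   0.   ]
```

View pics/w12.png

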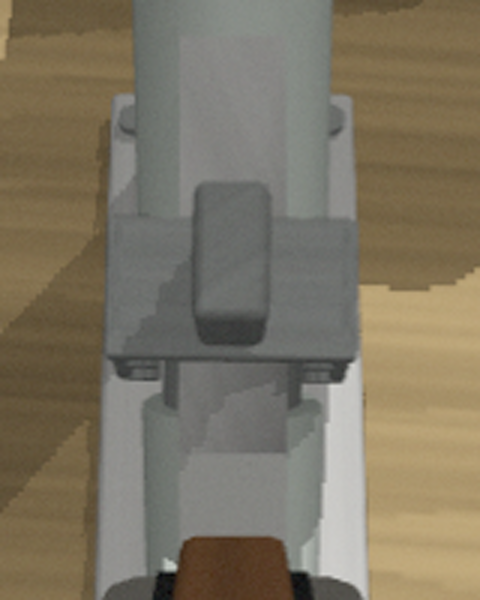

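View pics/s12.png

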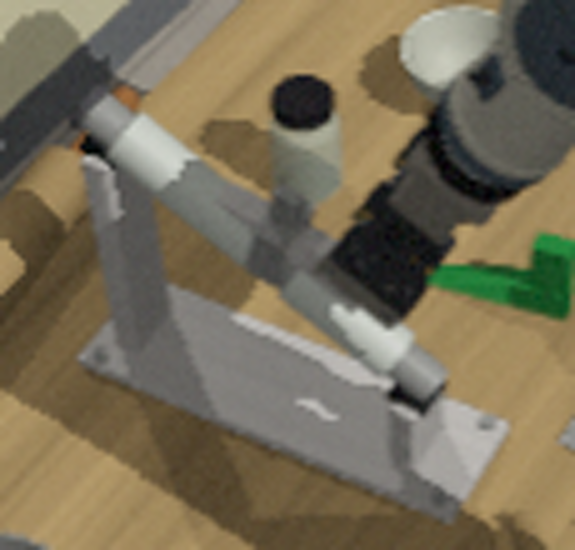

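Run:
```python
from tg import *
d=get_image("wrist")
for L in (0,10,17,20,22,24,27):
    for x in (-15,-11,):
        P=[o+Wa@np.array(v)/1000 for v in [(x,23,31+L),(x,-23,31+L),(x+2,0,59+L),(x+26,23,31+L),(x+24,6,59+L),(x+24,-6,59+L)]]
        print(L,x,proj(d,P).round(1).tolist())
print("obs rear corners (286,158.3),(368.7,158.3); front left (286.5,112.5); tab top rear y ~145; tab front (315-340,101)")
```

```text
0 -15 [[290.4, 185.0], [366.7, 185.1], [328.9, 194.9], [289.1, 141.7], [317.1, 152.8], [340.9, 152.8]]
0 -11 [[290.2, 178.5], [366.9, 178.6], [328.9, 187.4], [288.9, 134.8], [317.0, 144.8], [341.0, 144.9]]
10 -15 [[288.6, 189.4], [368.7, 189.5], [329.0, 200.5], [287.2, 144.0], [316.5, 156.2], [341.8, 156.2]]
10 -11 [[288.4, 182.6], [368.9, 182.7], [329.0, 192.7], [287.0, 136.8], [316.4, 147.7], [341.9, 147.8]]
17 -15 [[287.2, 192.7], [370.2, 192.8], [329.1, 204.9], [285.7, 145.8], [316.0, 158.8], [342.5, 158.8]]
17 -11 [[287.0, 185.7], [370.5, 185.8], [329.1, 196.8], [285.5, 138.3], [316.0, 150.0], [342.6, 150.0]]
20 -15 [[286.6, 194.2], [370.9, 194.3], [329.2, 206.9], [285.0, 146.6], [315.8, 159.9], [342.8, 160.0]]
20 -11 [[286.4, 187.1], [371.2, 187.2], [329.2, 198.7], [284.8, 138.9], [315.8, 151.0], [342.9, 151.0]]
22 -15 [[286.2, 195.3], [371.4, 195.3], [329.2, 208.3], [284.6, 147.1], [315.7, 160.8], [343.0, 160.8]]
22 -11 [[285.9, 188.1], [371.7, 188.2], [329.2, 200.0], [284.3, 139.4], [315.6, 151.7], [343.1, 151.7]]
24 -15 [[285.8, 196.3], [371.9, 196.4], [329.2, 209.7], [284.1, 147.7], [315.5, 161.6], [343.2, 161.6]]
24 -11 [[285.5, 189.1], [372.1, 189.2], [329.3, 201.3], [283.8, 139.9], [315.5, 152.4], [343.4, 152.5]]
27 -15 [[285.1, 197.9], [372.6, 198.0], [329.3, 211.9], [283.4, 148.5], [315.3, 162.9], [343.6, 162.9]]
27 -11 [[284.8, 190.6], [372.9, 190.7], [329.3, 203.3], [283.1, 140.6], [315.2, 153.5], [343.7, 153.6]]
obs rear corners (286,158.3),(368.7,158.3); front left (286.5,112.5); tab top rear y ~145; tab front (315-340,101)
```

Run:
```python
from tg import *
d=get_image("wrist")
for v in [(-15,15,14.7),(-15,0,21),(15,15,14.7),(15,20.9,0),(-15,20.9,0)]: print(v,proj(d,[o+Wa@np.array(v)/1000]).round(1))
# solve x,z of rear edge: obs
print("v rear for grid")
for x in (-5,0,3,6,9):
  for L in (16,18,20,22,24):
    P=[o+Wa@np.array(v)/1000 for v in [(x,23,31+L),(x,-23,31+L),(x+26,23,31+L),(x+26,-23,31+L),(x+24,-6,59+L),(x+24,6,59+L)]]
    q=proj(d,P); print(x,L,"w",(q[1,0]-q[0,0]).round(1),"v",q[0,1].round(1),"wf",(q[3,0]-q[2,0]).round(1),"vf",q[2,1].round(1),"tab",q[4].round(1),q[5].round(1))
crop(d["img"],270,80,390,190,6,"pics/w13.png")
```

```text
(-15, 15, 14.7) [[305.3 178.7]]
(-15, 0, 21) [[328.5 181. ]]
(15, 15, 14.7) [[304.6 132. ]]
(15, 20.9, 0) [[297.1 129.9]]
(-15, 20.9, 0) [[298.1 173.7]]
v rear for grid
-5 16 w 83.8 v 174.7 wf 87.1 vf 126.6 tab [342.7 136.3] [315.9 136.3]
-5 18 w 84.7 v 175.5 wf 88.1 vf 126.9 tab [342.9 136.8] [315.8 136.8]
-5 20 w 85.6 v 176.3 wf 89.1 vf 127.3 tab [343.1 137.4] [315.6 137.3]
-5 22 w 86.5 v 177.2 wf 90.1 vf 127.6 tab [343.3 137.9] [315.5 137.9]
-5 24 w 87.5 v 178.1 wf 91.1 vf 127.9 tab [343.6 138.4] [315.3 138.4]
0 16 w 84.4 v 165.7 wf 87.8 vf 116.9 tab [342.8 125. ] [315.8 125. ]
0 18 w 85.3 v 166.5 wf 88.7 vf 117.2 tab [343.1 125.4] [315.7 125.3]
0 20 w 86.3 v 167.2 wf 89.7 vf 117.4 tab [343.3 125.8] [315.6 125.7]
0 22 w 87.2 v 168.0 wf 90.8 vf 117.6 tab [343.5 126.1] [315.4 126.1]
0 24 w 88.2 v 168.7 wf 91.8 vf 117.8 tab [343.7 126.5] [315.3 126.5]
3 16 w 84.8 v 160.3 wf 88.1 vf 111.1 tab [342.9 118.1] [315.8 118.1]
3 18 w 85.7 v 161.0 wf 89.1 vf 111.2 tab [343.1 118.4] [315.6 118.4]
3 20 w 86.7 v 161.6 wf 90.1 vf 111.4 tab [343.4 118.7] [315.5 118.7]
3 22 w 87.6 v 162.3 wf 91.2 vf 111.5 tab [343.6 119. ] [315.4 118.9]
3 24 w 88.6 v 163.1 wf 92.2 vf 111.7 tab [343.8 119.3] [315.2 119.2]
6 16 w 85.2 v 154.8 wf 88.5 vf 105.2 tab [343.  111.2] [315.7 111.2]
6 18 w 86.1 v 155.4 wf 89.5 vf 105.2 tab [343.2 111.4] [315.6 111.3]
6 20 w 87.1 v 156.0 wf 90.5 vf 105.3 tab [343.5 111.6] [315.4 111.5]
6 22 w 88.0 v 156.7 wf 91.6 vf 105.4 tab [343.7 111.7] [315.3 111.7]
6 24 w 89.0 v 157.3 wf 92.6 vf 105.5 tab [343.9 111.9] [315.1 111.9]
9 16 w 85.6 v 149.3 wf 88.9 vf 99.2 tab [343.1 104.2] [315.7 104.1]
9 18 w 86.5 v 149.8 wf 89.9 vf 99.2 tab [343.3 104.3] [315.5 104.2]
9 20 w 87.5 v 150.4 wf 91.0 vf 99.2 tab [343.6 104.4] [315.4 104.3]
9 22 w 88.4 v 151.0 wf 92.0 vf 99.3 tab [343.8 104.4] [315.2 104.4]
9 24 w 89.4 v 151.6 wf 93.1 vf 99.3 tab [344.  104.5] [315.1 104.5]
```

View pics/w13.png

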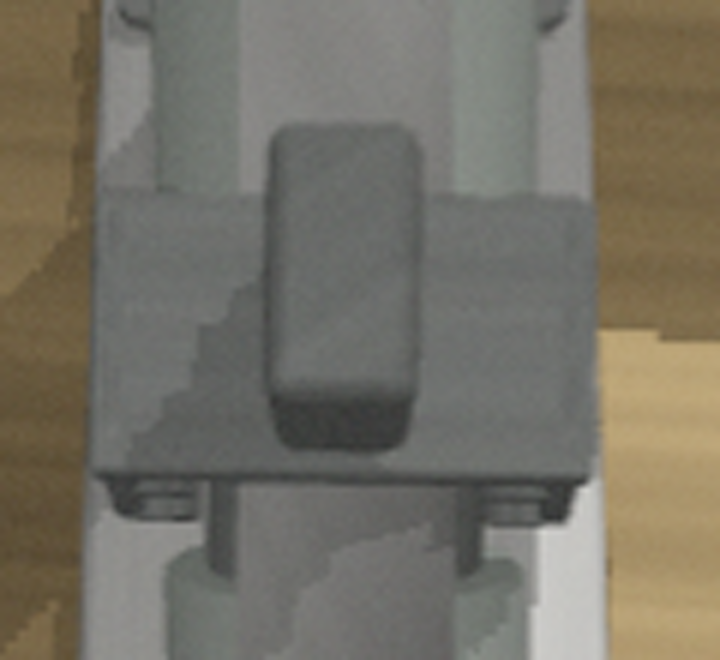

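Request:
{"name": "drive_tool", "arguments": {"commands": "0.1 0.007 0.06 0 0 0;0.1 0.007 0.06 0 0 0;0.1 0.007 0.06 0 0 0;0 0 0 0 0 0;0 0 0 0 0 0"}}

```text
time_s: 19.65
ee_pos: [0.5852, 0.0115, 0.1918]
eef_rot: [-1.046, -0.002, -1.501]
wrist_force: [-0.2, -0.1, -3.4]
opening: 0.0197
```

```bash
python3 tg.py 80 1 22
python3 - <<'E'
from h import *
d=get_image("wrist");crop(d["img"],250,40,410,240,3,"pics/w14.png")
E
```

```text
tip axle mm [71.99  0.92 22.21] rot err deg [0.01 0.01 0.01] F axle [-1.9 -0.1 -2.9] t 19.65
units [0.28 0.02 0.15] [-0. -0. -0.] tcp [0.5922 0.0121 0.1956]
axle units z+1mm [-0.02  -0.001  0.035] x+1mm [0.035 0.002 0.02 ] y [-0.003  0.04   0.   ]
```

View pics/w14.png

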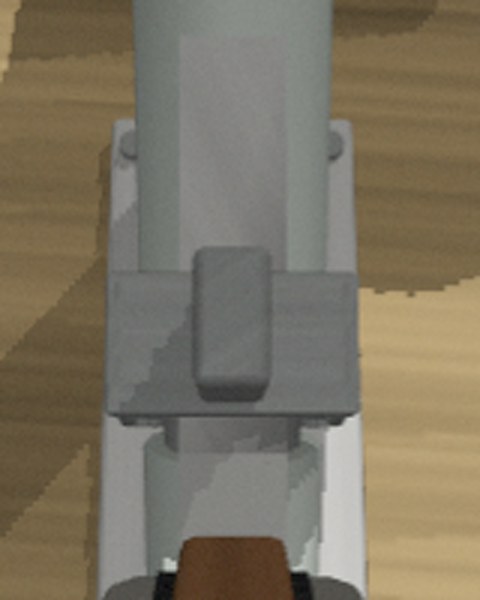

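Request:
{"name": "drive_tool", "arguments": {"commands": "0.1 0.007 0.06 0 0 0;0.1 0.007 0.06 0 0 0;0 0 0 0 0 0;0 0 0 0 0 0;0 0 0 0 0 0"}}

```text
time_s: 20.2
ee_pos: [0.5907, 0.0118, 0.1952]
eef_rot: [-1.046, -0.002, -1.501]
wrist_force: [0.3, -0.1, -2.0]
opening: 0.02
```

```bash
python3 tg.py 80 1 22
python3 - <<'E'
from h import *
d=get_image("wrist");crop(d["img"],250,40,410,240,3,"pics/w15.png")
s=get_image("side"); crop(s["img"],250,130,345,220,6,"pics/s15.png")
E
```

```text
tip axle mm [78.49  0.87 22.49] rot err deg [ 0.01 -0.01  0.01] F axle [-0.8 -0.2 -1.9] t 20.2
units [0.06 0.01 0.01] [-0.  0. -0.] tcp [0.5922 0.0121 0.1956]
axle units z+1mm [-0.02  -0.001  0.035] x+1mm [0.035 0.002 0.02 ] y [-0.003  0.04   0.   ]
```

View pics/w15.png

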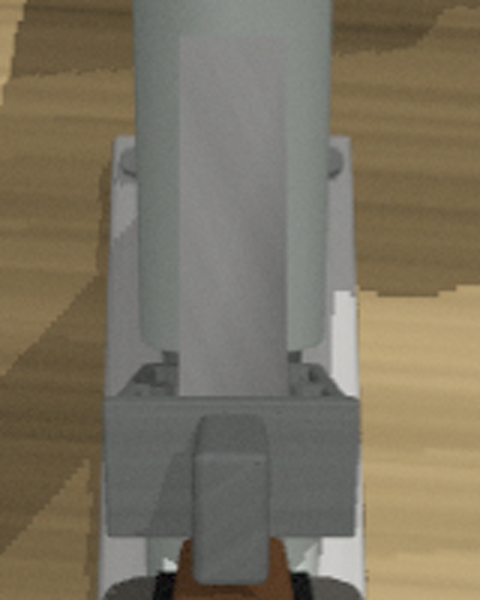

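View pics/s15.png

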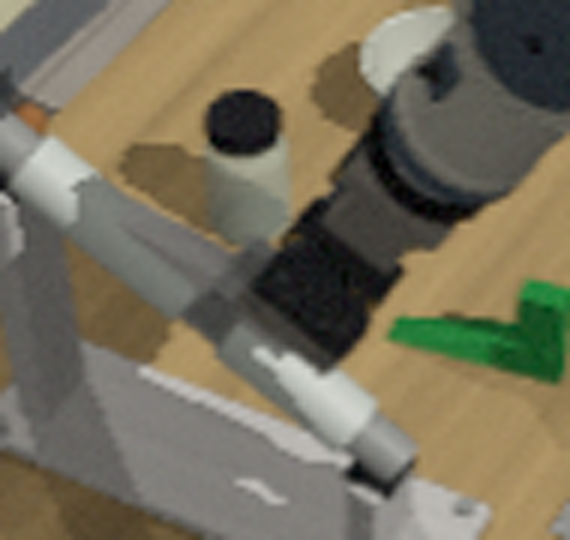

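Request:
{"name": "drive_tool", "arguments": {"commands": "-0.02 0 0.035 0 0 0;-0.02 0 0.035 0 0 0;-0.03 0 0.06 0 0 0;-0.04 0 0.07 0 0 0;0 0 0 0 0 0"}}

```text
time_s: 20.8
ee_pos: [0.5873, 0.0118, 0.2003]
eef_rot: [-1.046, -0.002, -1.501]
wrist_force: [-0.8, -0.8, -3.4]
opening: 0.0198
```

Request:
{"name": "drive_tool", "arguments": {"commands": "-0.08 0 0.14 0 0 0;-0.08 0 0.14 0 0 0;-0.08 0 0.14 0 0 0;-0.08 0 0.14 0 0 0;0 0 0 0 0 0"}}

```text
time_s: 21.3
ee_pos: [0.5785, 0.0118, 0.2159]
eef_rot: [-1.046, -0.002, -1.501]
wrist_force: [-0.0, 0.4, -4.0]
opening: 0.02
```

```bash
python3 tg.py 80 1 45
python3 - <<'E'
from h import *
d=get_image("wrist");crop(d["img"],230,40,430,340,2,"pics/w16.png")
s=get_image("side"); crop(s["img"],250,130,345,220,6,"pics/s16.png")
E
```

```text
tip axle mm [78.31  1.73 46.4 ] rot err deg [0.01 0.01 0.01] F axle [-2.   0.4 -3.4] t 21.3
units [ 0.09 -0.02 -0.02] [-0. -0. -0.] tcp [0.5807 0.0113 0.2155]
axle units z+1mm [-0.02  -0.001  0.035] x+1mm [0.035 0.002 0.02 ] y [-0.003  0.04   0.   ]
```

View pics/w16.png

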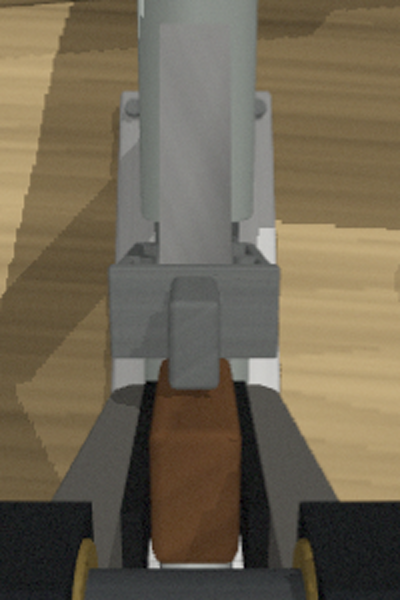

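View pics/s16.png

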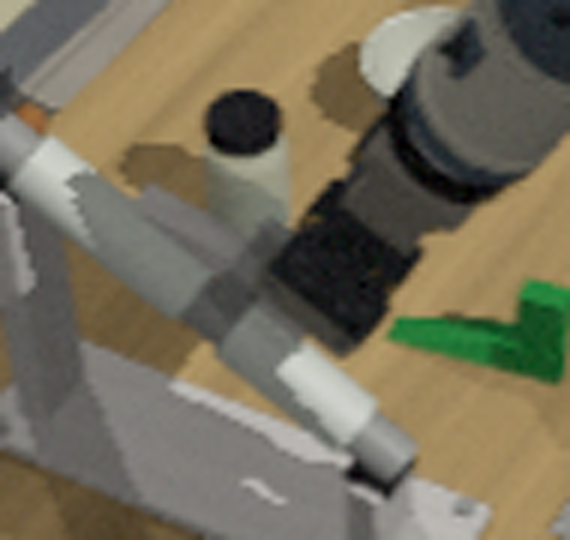

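Request:
{"name": "drive_tool", "arguments": {"commands": "-0.1 0 0.3 0 0 0;-0.1 0 0.5 0 0 0;-0.1 0 0.6 0 0 0;-0.1 0 0.6 0 0 0;-0.1 0.2 0.6 0 0 0"}}

```text
time_s: 21.9
ee_pos: [0.5632, 0.0165, 0.2805]
eef_rot: [-1.053, -0.002, -1.501]
wrist_force: [0.4, -1.1, -3.3]
opening: 0.0199
```

Request:
{"name": "drive_tool", "arguments": {"commands": "-0.1 0.3 0.6 0 0 0.1;-0.2 0.5 0.5 0 0 0.1;-0.2 0.6 0.4 0 0 0.1;-0.2 0.6 0.2 0 0 0.1;-0.2 0.6 0 0 0 0.1"}}

```text
time_s: 22.4
ee_pos: [0.5403, 0.0821, 0.3298]
eef_rot: [-1.047, -0.002, -1.46]
wrist_force: [0.2, 0.7, -4.6]
opening: 0.0202
```

Request:
{"name": "drive_tool", "arguments": {"commands": "-0.2 0.7 0 0 0 0.15;-0.2 0.7 0 0 0 0.15;-0.2 0.7 0 0 0 0.15;-0.2 0.7 0 0 0 0.15;-0.2 0.7 0 0 0 0.15"}}

```text
time_s: 22.9
ee_pos: [0.513, 0.1723, 0.3324]
eef_rot: [-1.045, -0.001, -1.394]
wrist_force: [0.5, -0.9, -3.9]
opening: 0.0199
```

Run:
```python
from h import *
d=get_image("wrist");cv2.imwrite("pics/w17.png",d["img"][:,:,::-1])
```

```text
(no output)
```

View pics/w17.png

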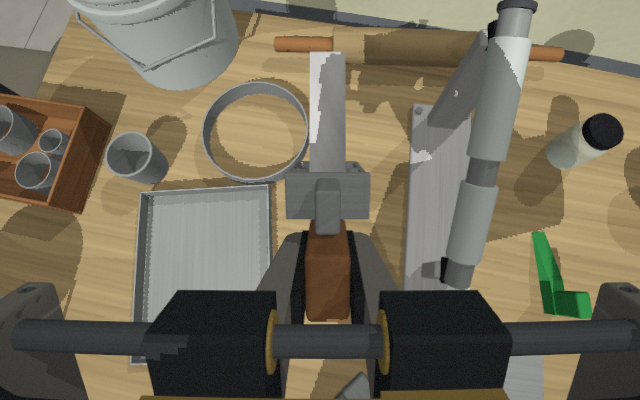

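Run:
```python
from h import *
d=get_image("wrist")
crop(d["img"],120,170,300,370,3,"pics/w17t.png")
for uv in [(143,192),(270,184.5),(133,363)]: print(onz(d,uv,.028))
```

```text
[0.56942757 0.4728631  0.028     ]
[0.61600395 0.28140251 0.028     ]
[0.33095852 0.41502842 0.028     ]
```

View pics/w17t.png

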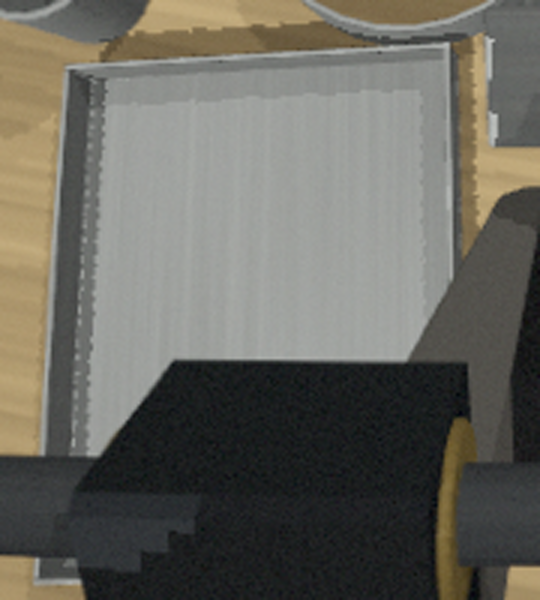

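Request:
{"name": "drive_tool", "arguments": {"commands": "-0.1 0.6 -0.1 -0.05 0.3 0.06;-0.1 0.7 -0.2 -0.08 0.5 0.06;-0.13 0.7 -0.3 -0.08 0.5 0.06;-0.13 0.7 -0.4 -0.08 0.5 0.06;-0.13 0.7 -0.4 -0.08 0.5 0.06"}}

```text
time_s: 23.5
ee_pos: [0.4976, 0.2575, 0.2992]
eef_rot: [-1.252, 0.006, -1.368]
wrist_force: [0.0, -0.1, -3.7]
opening: 0.0197
```

Request:
{"name": "drive_tool", "arguments": {"commands": "-0.13 0.7 -0.4 -0.1 0.5 0.06;-0.13 0.7 -0.4 -0.1 0.5 0.06;-0.13 0.6 -0.4 -0.1 0.5 0.06;-0.1 0.6 -0.4 -0.1 0.5 0.06;-0.1 0.3 -0.2 0 0.3 0.06"}}

```text
time_s: 24.0
ee_pos: [0.4846, 0.3319, 0.2535]
eef_rot: [-1.462, 0.017, -1.344]
wrist_force: [0.2, -0.0, -4.6]
opening: 0.0199
```

```bash
cat > tray.py <<'E'
from tg import *
def st(c=(.474,.346),yw=13.4):
    s=monitor.state(); Rt=rot(s["eef_rot"]); W=Rt@Wt; c=np.array([*c,0])
    Tr=R.from_euler('z',yw,degrees=True).as_matrix()
    org=s["ee_pos"]+Rt@np.array([0,.0343,-.001]); tip=s["ee_pos"]+Rt@tipt
    e=R.from_matrix(W).as_euler('ZYX',degrees=True)
    print("t",s["time_s"],"tcp",s["ee_pos"].round(4),"origin tray",(Tr.T@(org-c)*1000).round(1),"tip",(Tr.T@(tip-c)*1000).round(1),"yaw/pitchup/roll",e[0].round(2),(-e[1]).round(2),e[2].round(2),"F",s["wrist_force"].round(1),"open",s["opening"])
    return Tr,W
E
python3 -c "
from tray import *
st(); d=get_image('wrist');cv2.imwrite('pics/w18.png',d['img'][:,:,::-1])"
```

```text
t 24.0 tcp [0.4846 0.3319 0.2535] origin tray [  9.8 -15.6 219.3] tip [116.1 -16.5 231. ] yaw/pitchup/roll 12.9 6.17 1.11 F [ 0.2 -0.  -4.6] open 0.019931177447080364
```

View pics/w18.png

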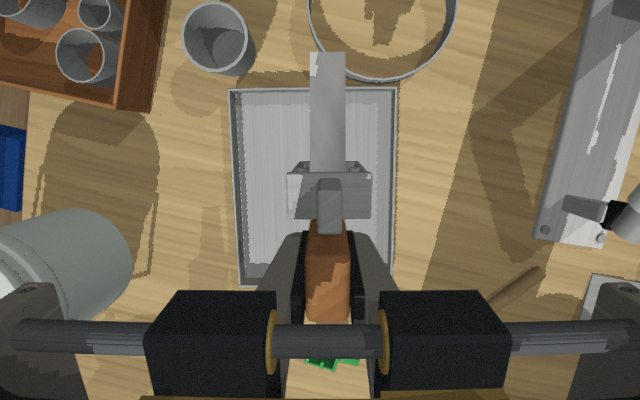

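Request:
{"name": "drive_tool", "arguments": {"commands": "-0.15 0.18 -0.4 0 0.1 0.03;-0.15 0.18 -0.7 -0.05 0.15 0.03;-0.1 0.15 -0.8 -0.05 0.15 0.03;0 0 -0.9 -0.05 0.1 0;0 0 -0.9 0 0 0"}}

```text
time_s: 24.55
ee_pos: [0.4749, 0.3448, 0.1574]
eef_rot: [-1.505, 0.016, -1.337]
wrist_force: [-0.5, 0.6, -3.2]
opening: 0.0198
```

Request:
{"name": "drive_tool", "arguments": {"commands": "0 0 -0.8 0 0 0;0 0 -0.7 0 0 0;0 0 -0.5 0 0 0;0 0 -0.3 0 0 0;0 0 0 0 0 0"}}

```text
time_s: 25.05
ee_pos: [0.47, 0.3414, 0.089]
eef_rot: [-1.515, 0.012, -1.337]
wrist_force: [-0.8, 0.1, -3.0]
opening: 0.0201
```

```bash
python3 -c "
from tray import *
st(); d=get_image('wrist');cv2.imwrite('pics/w19.png',d['img'][:,:,::-1])"
```

```text
t 25.05 tcp [0.47   0.3414 0.089 ] origin tray [-4.  -3.1 54.7] tip [102.8  -3.1  60.7] yaw/pitchup/roll 13.38 3.14 0.84 F [-0.8  0.1 -3. ] open 0.020061408761981443
```

View pics/w19.png

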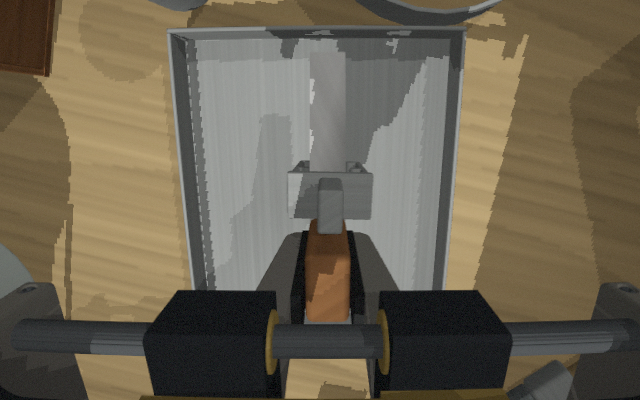

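Request:
{"name": "drive_tool", "arguments": {"commands": "0.14 0.1 -0.3 -0.08 -0.02 0;0.14 0.1 -0.4 -0.08 -0.02 0;0 0 -0.3 0 0 0;0 0 -0.2 0 0 0;0 0 0 0 0 0"}}

```text
time_s: 25.6
ee_pos: [0.4798, 0.3487, 0.0594]
eef_rot: [-1.509, -0.001, -1.337]
wrist_force: [-0.1, -0.6, -4.0]
opening: 0.0195
```

```bash
python3 -c "
from tray import *
st()"
```

```text
t 25.6 tcp [0.4798 0.3487 0.0594] origin tray [ 7.4  1.2 25.1] tip [114.2   1.2  31.7] yaw/pitchup/roll 13.42 3.45 0.07 F [-0.1 -0.6 -4. ] open 0.01947231359326551
```

Request:
{"name": "drive_tool", "arguments": {"commands": "-0.1 -0.02 -0.12 0 0.1 0;0 0 -0.08 0 0.1 0;0 0 -0.06 0 0 0;0 0 -0.06 0 0 0;0 0 0 0 0 0"}}

```text
time_s: 26.1
ee_pos: [0.4773, 0.3481, 0.0512]
eef_rot: [-1.527, 0.003, -1.337]
wrist_force: [-0.3, 0.2, -4.0]
opening: 0.0199
```

```bash
python3 -c "
from tray import *
st(); d=get_image('wrist');cv2.imwrite('pics/w20.png',d['img'][:,:,::-1]);s=get_image('side'); crop(s['img'],220,200,360,350,4,'pics/s20.png')"
```

```text
t 26.1 tcp [0.4773 0.3481 0.0512] origin tray [ 4.2  1.4 16.9] tip [111.1   1.4  21.6] yaw/pitchup/roll 13.4 2.42 0.34 F [-0.3  0.2 -4. ] open 0.019942476944835554
```

View pics/w20.png

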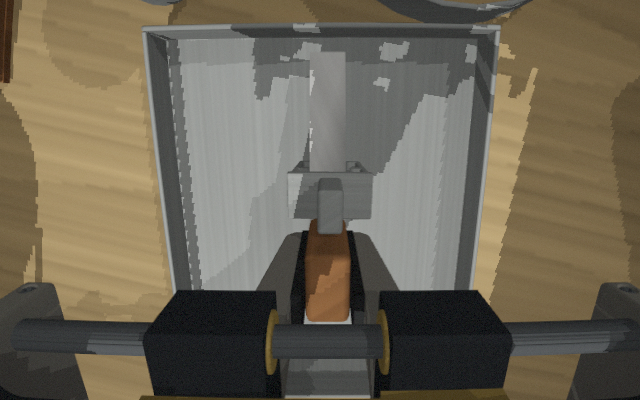

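View pics/s20.png

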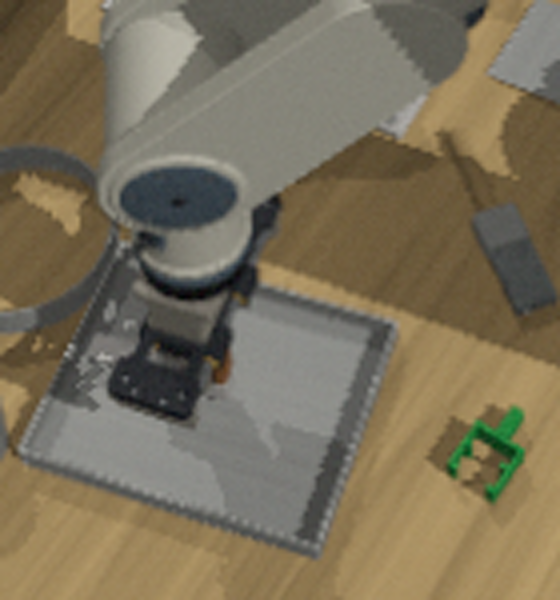

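Request:
{"name": "drive_tool", "arguments": {"commands": "0 0 -0.06 -0.03 0.1 0;0 0 -0.06 -0.03 0.1 0;0 0 -0.06 -0.03 0.05 0;0 0 -0.06 0 0 0;0 0 0 0 0 0"}}

```text
time_s: 26.7
ee_pos: [0.478, 0.3487, 0.0455]
eef_rot: [-1.551, 0.001, -1.337]
wrist_force: [-0.2, 0.8, -2.6]
opening: 0.0199
```

```bash
python3 -c "
from tray import *
st(); d=get_image('wrist');cv2.imwrite('pics/w21.png',d['img'][:,:,::-1])"
```

```text
t 26.7 tcp [0.478  0.3487 0.0455] origin tray [ 4.2  1.7 11.2] tip [111.2   1.7  13.3] yaw/pitchup/roll 13.41 1.07 0.22 F [-0.2  0.8 -2.6] open 0.01988625826202625
```

View pics/w21.png

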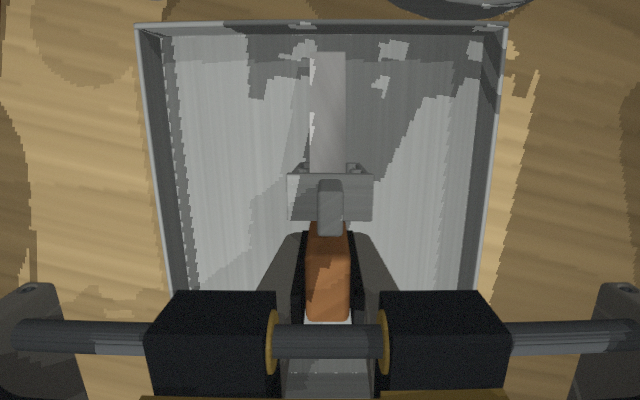

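Request:
{"name": "drive_tool", "arguments": {"commands": "0 0 -0.06 0 0.05 0;0 0 -0.06 0 0 0;0 0 0 0 0 0;0 0 0 0 0 0;0 0 0 0 0 0"}}

```text
time_s: 27.25
ee_pos: [0.478, 0.3487, 0.0424]
eef_rot: [-1.555, 0.002, -1.337]
wrist_force: [0.1, -0.8, -2.3]
opening: 0.0197
```

Request:
{"name": "drive_tool", "arguments": {"commands": "-0.1 -0.023 0 0 0 0;-0.2 -0.046 0 0 0 0;-0.2 -0.046 0 0 0 0;-0.2 -0.046 0 0 0 0;0 0 0 0 0 0"}}

```text
time_s: 27.75
ee_pos: [0.4585, 0.3441, 0.0424]
eef_rot: [-1.555, 0.002, -1.337]
wrist_force: [-0.2, -0.3, -2.8]
opening: 0.0196
```

```bash
python3 -c "
from tray import *
st(); d=get_image('wrist');cv2.imwrite('pics/w22.png',d['img'][:,:,::-1])"
```

```text
t 27.75 tcp [0.4585 0.3441 0.0424] origin tray [-16.    1.8   8.1] tip [91.   1.9  9.8] yaw/pitchup/roll 13.42 0.8 0.28 F [-0.2 -0.3 -2.8] open 0.019620347291459932
```

View pics/w22.png

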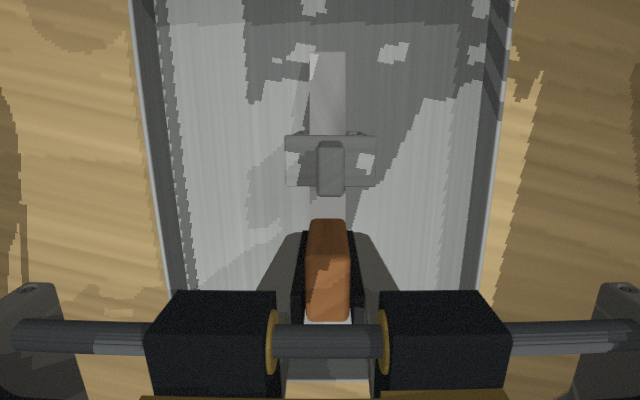

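Request:
{"name": "drive_tool", "arguments": {"commands": "-0.2 -0.046 0 0 0 0;-0.4 -0.092 0 0 0 0;-0.4 -0.092 0 0 0 0;-0.4 -0.092 0 0 0 0;-0.3 -0.07 0 0 0 0"}}

```text
time_s: 28.3
ee_pos: [0.4136, 0.3338, 0.0427]
eef_rot: [-1.554, 0.003, -1.337]
wrist_force: [1.0, -0.9, -2.6]
opening: 0.0201
```

```bash
python3 -c "
from tray import *
st(); d=get_image('wrist');cv2.imwrite('pics/w23.png',d['img'][:,:,::-1])"
```

```text
t 28.3 tcp [0.4136 0.3338 0.0427] origin tray [-62.    2.2   8.3] tip [45.   2.2 10.1] yaw/pitchup/roll 13.39 0.87 0.3 F [ 1.  -0.9 -2.6] open 0.020075675421457728
```

View pics/w23.png

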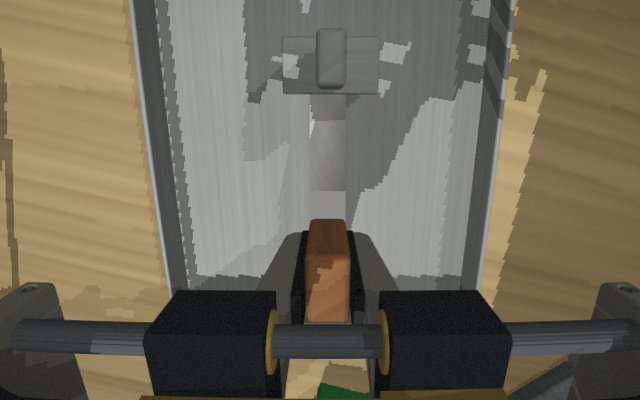

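Request:
{"name": "drive_tool", "arguments": {"commands": "-0.2 -0.046 0 0 0 0;-0.4 -0.092 0 0 0 0;-0.4 -0.092 0 0 0 0;-0.3 -0.07 0 0 0 0;0 0 0 0 0 0"}}

```text
time_s: 28.85
ee_pos: [0.3766, 0.325, 0.0427]
eef_rot: [-1.555, 0.002, -1.337]
wrist_force: [-0.4, -0.4, -2.8]
opening: 0.0194
```

```bash
python3 -c "
from tray import *
st(); d=get_image('wrist');cv2.imwrite('pics/w24.png',d['img'][:,:,::-1]);s=get_image('side'); crop(s['img'],220,200,360,350,4,'pics/s24.png')"
```

```text
t 28.85 tcp [0.3766 0.325  0.0427] origin tray [-100.1    2.2    8.3] tip [ 6.9  2.3 10. ] yaw/pitchup/roll 13.41 0.8 0.28 F [-0.4 -0.4 -2.8] open 0.01944753462565933
```

View pics/w24.png

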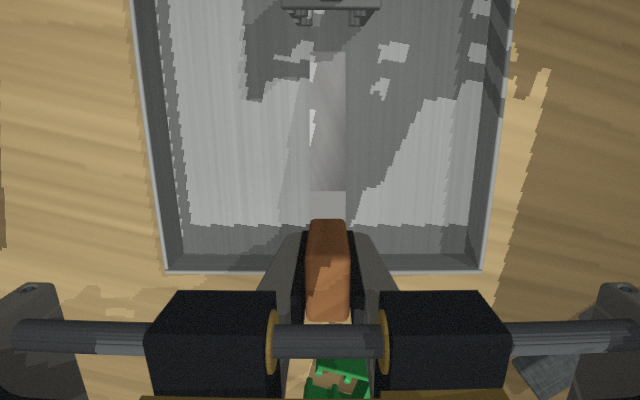

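View pics/s24.png

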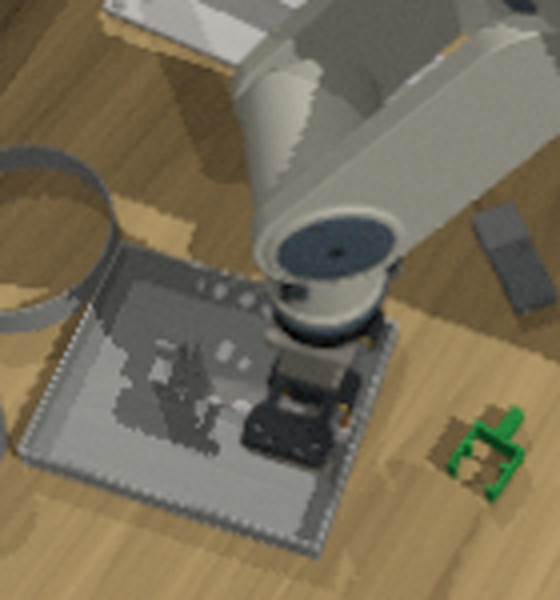

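Request:
{"name": "drive_tool", "arguments": {"commands": "0 0 0.3 0 0 0;0 0 0.7 0 0 0;0 0 1 0 0 0;0 0 1 0 0 0;0.2 -0.3 1 0 0 0"}}

```text
time_s: 29.45
ee_pos: [0.3825, 0.3175, 0.145]
eef_rot: [-1.558, 0.001, -1.337]
wrist_force: [1.2, 0.8, -3.0]
opening: 0.0201
```

Request:
{"name": "drive_tool", "arguments": {"commands": "0.2 -0.6 1 0 0 -0.1;0.2 -0.9 1 0 0 -0.2;0.1 -1 1 0 0 -0.3;0 -1 0.5 0 0 -0.3;0 -1 0 0 0 -0.3"}}

```text
time_s: 29.95
ee_pos: [0.3994, 0.2045, 0.2434]
eef_rot: [-1.547, 0.005, -1.443]
wrist_force: [0.2, -0.2, -3.3]
opening: 0.0197
```

```bash
python3 -c "
from tray import *
st(); d=get_image('wrist');cv2.imwrite('pics/w25.png',d['img'][:,:,::-1]);s=get_image('side'); crop(s['img'],220,200,360,350,4,'pics/s25.png')"
```

```text
t 29.95 tcp [0.3994 0.2045 0.2434] origin tray [-105.5 -120.1  209.1] tip [   0.9 -131.4  211.6] yaw/pitchup/roll 7.33 1.26 0.44 F [ 0.2 -0.2 -3.3] open 0.0197150363404549
```

View pics/s25.png

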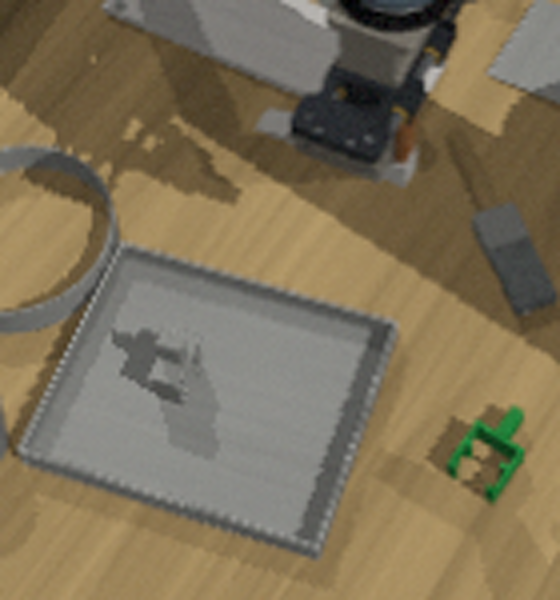

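Request:
{"name": "drive_tool", "arguments": {"commands": "0 -1 0.3 0 0 -0.28;0 -1 0.3 0 0 -0.28;0 -1 0.3 0 0 -0.28;0 -1 0.2 0 0 -0.28;0 -1 0 0 0 -0.28"}}

```text
time_s: 30.55
ee_pos: [0.3994, 0.0771, 0.2723]
eef_rot: [-1.547, 0.006, -1.567]
wrist_force: [0.3, -0.1, -2.6]
opening: 0.0198
```

Request:
{"name": "drive_tool", "arguments": {"commands": "0 -1 0 0 0 -0.28;0 -1 0 0 0 -0.28;0 -1 0 0 0 -0.28;0 -1 0 0 0 -0.28;0 -1 0 0 0 -0.28"}}

```text
time_s: 31.05
ee_pos: [0.4004, -0.0511, 0.2742]
eef_rot: [-1.545, 0.007, -1.692]
wrist_force: [0.4, -0.2, -2.9]
opening: 0.0199
```

Request:
{"name": "drive_tool", "arguments": {"commands": "0.2 -1 0 0 0 -0.28;0.4 -1 0 0 0 -0.28;0.4 -1 0 0 0 -0.28;0.4 -1 0 0 0 -0.28;0.4 -1 0 0 0 -0.28"}}

```text
time_s: 31.55
ee_pos: [0.4471, -0.1803, 0.2754]
eef_rot: [-1.543, 0.008, -1.819]
wrist_force: [0.9, 0.4, -2.8]
opening: 0.0199
```

Request:
{"name": "drive_tool", "arguments": {"commands": "0.4 -1 0 0 0 0;0.4 -1 0 0 0 0;0.3 -1 0 0 0 0;0 -0.7 0 0 0 0;0 0 0 0 0 0"}}

```text
time_s: 32.05
ee_pos: [0.478, -0.2785, 0.2752]
eef_rot: [-1.543, 0.009, -1.82]
wrist_force: [-0.1, -0.1, -2.9]
opening: 0.02
```

```bash
python3 -c "
from tray import *
st(); d=get_image('wrist');cv2.imwrite('pics/w26.png',d['img'][:,:,::-1])"
```

```text
t 32.05 tcp [ 0.478  -0.2785  0.2752] origin tray [-140.7 -608.1  240.9] tip [ -46.  -657.9  243.8] yaw/pitchup/roll -14.32 1.49 0.66 F [-0.1 -0.1 -2.9] open 0.02000012360700025
```

View pics/w26.png

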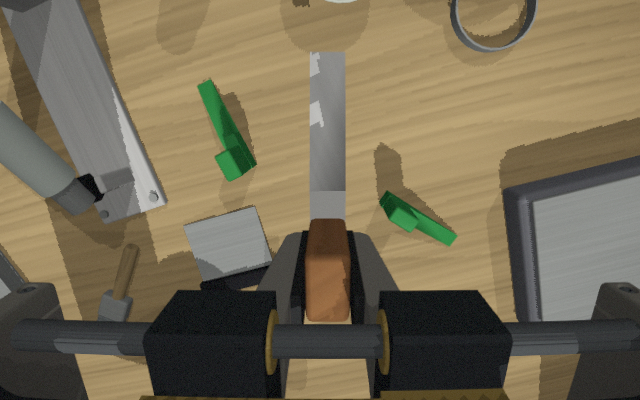

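Request:
{"name": "drive_tool", "arguments": {"commands": "0.07 -0.5 -0.4 -0.02 0.08 0;0.07 -0.5 -0.8 -0.02 0.08 0;0.07 -0.5 -1 -0.02 0.08 0;0.07 -0.4 -1 0 0.08 0;0.07 -0.2 -1 0 0 0"}}

```text
time_s: 32.6
ee_pos: [0.4884, -0.3299, 0.1693]
eef_rot: [-1.565, -0.005, -1.816]
wrist_force: [0.2, 0.2, -3.1]
opening: 0.0199
```

Request:
{"name": "drive_tool", "arguments": {"commands": "0 0 -1 0 0 0;0 0 -0.9 0 0 0;0 0 -0.6 0 0 0;0 0 -0.3 0 0 0;0 0 0 0 0 0"}}

```text
time_s: 33.1
ee_pos: [0.4856, -0.3267, 0.0907]
eef_rot: [-1.573, -0.002, -1.813]
wrist_force: [0.1, -0.9, -2.4]
opening: 0.0199
```

```bash
python3 -c "
from tray import *
st(); d=get_image('wrist');cv2.imwrite('pics/w27.png',d['img'][:,:,::-1])"
```

```text
t 33.1 tcp [ 0.4856 -0.3267  0.0907] origin tray [-145.6 -656.6   56.4] tip [ -50.5 -705.7   56.2] yaw/pitchup/roll -13.9 -0.21 0.03 F [ 0.1 -0.9 -2.4] open 0.019887690536323666
```

View pics/w27.png

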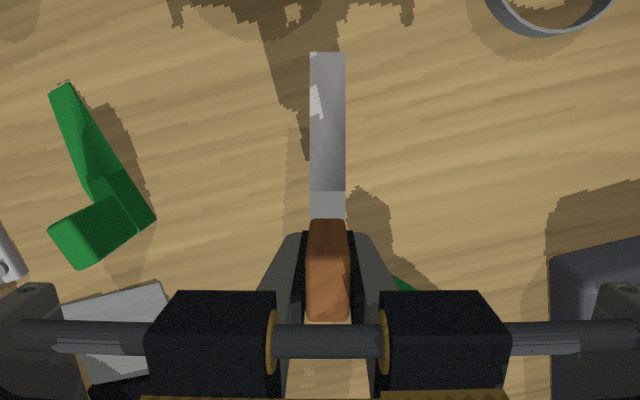

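Request:
{"name": "drive_tool", "arguments": {"commands": "0.05 -0.1 -0.5 0 0 0;0.02 -0.1 -0.6 0 0 0;0 0 -0.5 0 0 0;0 0 -0.2 0 0 0;0 0 0 0 0 0"}}

```text
time_s: 33.65
ee_pos: [0.4892, -0.3331, 0.0446]
eef_rot: [-1.569, -0.004, -1.813]
wrist_force: [1.2, 0.2, -2.3]
opening: 0.02
```

```bash
python3 -c "
from tray import *
st()"
```

```text
t 33.65 tcp [ 0.4892 -0.3331  0.0446] origin tray [-143.4 -663.9   10.3] tip [ -48.3 -712.9   10.5] yaw/pitchup/roll -13.88 0.05 -0.07 F [ 1.2  0.2 -2.3] open 0.02001950669991937
```

Request:
{"name": "drive_tool", "arguments": {"commands": "0 0 -0.15 0 0 0;0 0 -0.12 0 0 0;0 0 -0.06 0 0 0;0 0 -0.03 0 0 0;0 0 0 0 0 0"}}

```text
time_s: 34.15
ee_pos: [0.4897, -0.3335, 0.0355]
eef_rot: [-1.567, -0.004, -1.813]
wrist_force: [0.5, 0.4, -2.7]
opening: 0.02
```

```bash
python3 -c "
from tray import *
st()"
```

```text
t 34.15 tcp [ 0.4897 -0.3335  0.0355] origin tray [-143.  -664.3    1.2] tip [ -47.9 -713.4    1.6] yaw/pitchup/roll -13.88 0.11 -0.09 F [ 0.5  0.4 -2.7] open 0.020005123033963502
```

Request:
{"name": "drive_tool", "arguments": {"commands": "0 0 -0.03 0 0 0;0 0 -0.02 0 0 0;0 0 -0.02 0 0 0;0 0 0 0 0 0;0 0 0 0 0 0"}}

```text
time_s: 34.65
ee_pos: [0.4903, -0.3338, 0.0347]
eef_rot: [-1.566, -0.005, -1.813]
wrist_force: [0.4, 0.2, -3.4]
opening: 0.0196
```

Request:
{"name": "drive_tool", "arguments": {"commands": "0 0 0 0 0 0;0 0 0 0 0 0;0 0 0 0 0 0;0 0 0 0 0 0;0 0 0 0 0 0", "jaw": 0}}

```text
time_s: 35.15
ee_pos: [0.4912, -0.3344, 0.0354]
eef_rot: [-1.564, -0.005, -1.813]
wrist_force: [0.7, -0.2, -0.2]
opening: 0.0579
```

Request:
{"name": "drive_tool", "arguments": {"commands": "0 0 0 0 0 0;0 0 0 0 0 0;0 0 0 0 0 0;0 0 0 0 0 0;0 0 0.2 0 0 0"}}

```text
time_s: 35.65
ee_pos: [0.4908, -0.3341, 0.04]
eef_rot: [-1.565, -0.005, -1.813]
wrist_force: [0.9, 0.3, -0.3]
opening: 0.0915
```

Request:
{"name": "drive_tool", "arguments": {"commands": "0 0 0.4 0 0 0;0 0 0.8 0 0 0;0 0 1 0 0 0;0 0 1 0 0 0;0 0 1 0 0 0"}}

```text
time_s: 36.15
ee_pos: [0.4888, -0.3328, 0.1488]
eef_rot: [-1.57, -0.003, -1.813]
wrist_force: [0.9, -0.2, 0.5]
opening: 0.0917
```

Request:
{"name": "drive_tool", "arguments": {"commands": "-0.4 0 1 0 0 0;-0.8 0 1 0 0 0;-0.8 0 0.5 0 0 0;-0.6 0 0 0 0 0;0 0 0 0 0 0"}}

```text
time_s: 36.65
ee_pos: [0.4239, -0.3339, 0.2217]
eef_rot: [-1.56, -0.008, -1.812]
wrist_force: [0.1, 0.0, -0.4]
opening: 0.0919
```

```bash
python3 -c "
from h import *
print(monitor.state()['time_s'])
for n in ['wrist','side','top']:
    d=get_image(n);cv2.imwrite('pics/z%s.png'%n,d['img'][:,:,::-1])
    if n=='side': crop(d['img'],220,230,330,340,5,'pics/zs.png')
    if n=='top': crop(d['img'],150,160,260,280,5,'pics/zt.png')
"
```

```text
36.65
```

View pics/zwrist.png

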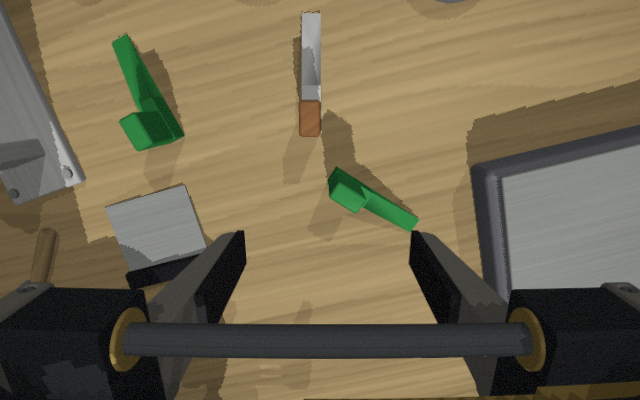

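View pics/zside.png

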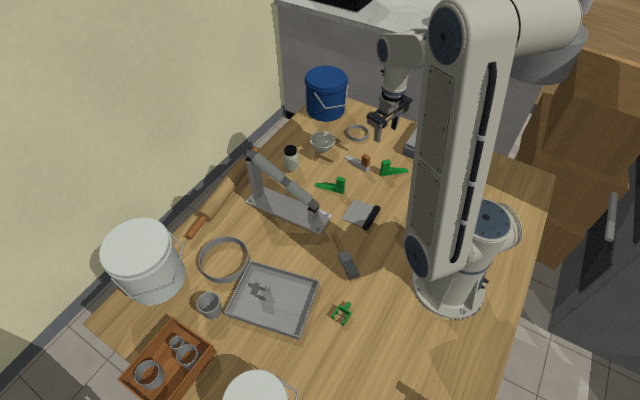

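View pics/zt.png

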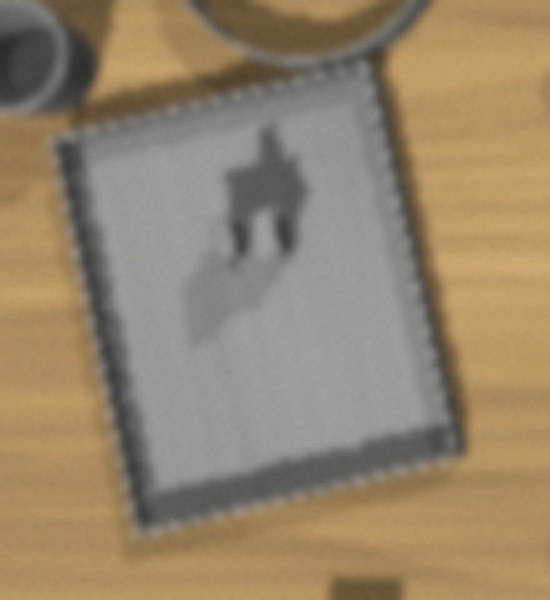

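View pics/zs.png

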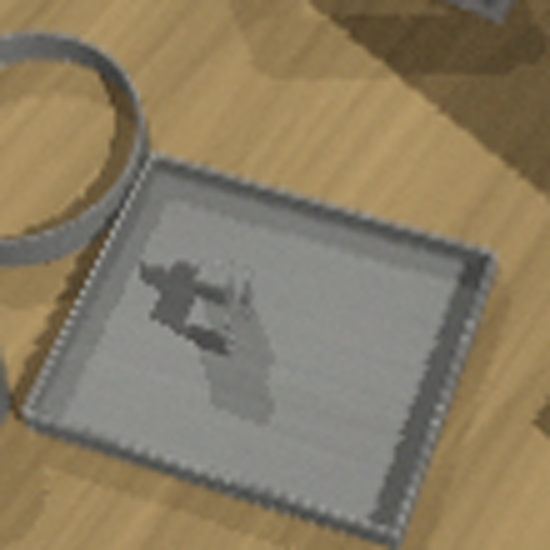

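```bash
python3 -c "
from h import *
t=get_image('top');s=get_image('side'); w=get_image('wrist')
Tr=R.from_euler('z',13.4,degrees=True).as_matrix();c=np.array([.474,.346,0])
P=onz(t,(150+267/5,160+148/5),.015);print(P,(Tr.T@(P-c)*1000).round(1)); 
P=onz(s,(220+150/5,230+275/5),.015);print(P,(Tr.T@(P-c)*1000).round(1))
n=onz(w,(311,13),.003);h=onz(w,(310,119),.077);print('wedge nose,handle',n,h,np.hypot(*(n-h)[:2]))
print(monitor.state()['time_s'])
t0=cv2.imread('pics/top0.png').astype(int);d=np.abs(t0-t['img'][:,:,::-1].astype(int)).sum(2)
cv2.imwrite('pics/diff.png',np.clip(d,0,255).astype(np.uint8)); cv2.imwrite('pics/ztop.png',t['img'][:,:,::-1])
"
```

```text
[0.56302882 0.34377792 0.015     ] [ 86.1 -22.8  15. ]
[0.56517625 0.35544964 0.015     ] [ 90.9 -11.9  15. ]
wedge nose,handle [ 0.59371385 -0.35891079  0.003     ] [ 0.48974758 -0.33446505  0.077     ] 0.10680159061800149
36.95
```

View pics/ztop.png

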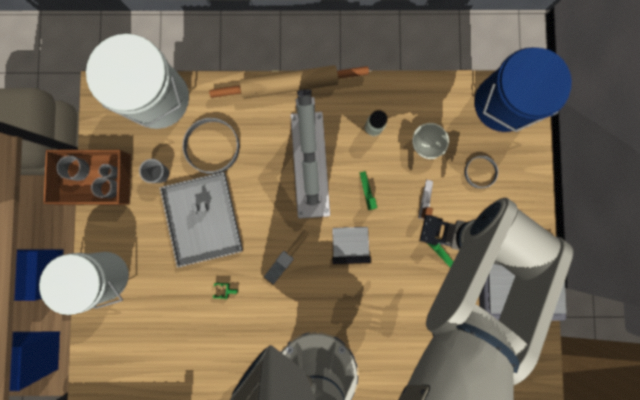

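```bash
python3 -c "
from rig import r
print(r.job_done())"
```

```text
the job is handed in; nothing more can be done
None
```

I freed the roller: the clip is in the tray, the wedge lies flat on the table, and the job was handed in at about 37 s of the 67 s allowed. No verdict was reported.

- **Clip off the neck:** I slid the wedge up the roller, hovering just above the sleeves after a brief light touch. The clip sprang off with the nose about 78 mm past mid-neck. I then raised the wedge about 24 mm square to the roller and the clip came up freely with it. The wrist force stayed near 6 N or less in every reading, so the sleeves should be unmarked, and the fingers stayed on the wedge handle until the clip was off.
- **Clip in the tray:** I set the clip down standing on its lips and drew the blade out backwards without disturbing it. In the last pictures it looks as if it has since tipped over forwards. Two views put its tab at about x = 86–91 mm and y = -12 to -23 mm in the tray, inside the walls. They differ by about 11 mm because they rest on an assumed tab height.
- **Wedge:** It is back close to its original spot, flat on the table and well clear of the tray. Its measured length from handle to nose was 106.8 mm against the true 107 mm.
- **Everything else:** The gripper is open and touching nothing. In the last top and side views the bystanders and the green look-alikes look to be where they started; I judged that by eye.

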